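Snap the lid shut on the clay tub

TASK

Put the lid on the clay tub, square in its mouth, and let go; then fold down its four side clips and press each one's lower lip in until it snaps under the rim, going by feel and never forcing it, since the warped old plastic cracks. Go corner to opposite corner, so that the seal pulls down evenly: any clip first, next the one diagonally across, then the other two. Leave all four clips snapped in, and the other things on the bench where they are.

Things in the scene. Friction and masses are not known exactly. Their poses are not given: they have to be found in the camera images.
- tub: the clay tub, white plastic, open at the top, with bricks of clay in it; too heavy to shift. 216 long (x) by 144 wide (y) at the rim, the walls below it 200 by 126; rim top 100 mm above the bench. Origin: on the bench under the tub's centre; x along the long side, z up
- tub_mouth (a point): centre of the tub's mouth (192 by 118 inside), level with the rim top; a black rubber seal stands 6 mm above the rim. Under the rim on the long sides, 65 mm either way of the middle, are four 56 mm long catches: a slope leading in and down to a lip 15 mm below the rim top, a notch behind it, stop lugs below. The old tub is warped: each catch may stand up to 3.6 mm too far in or out, unmeasured
- lid_grip (a point): centre of the grip bar (90 long in x, 22 wide in y, 34 high) on the loose grey lid, 0.3 to 0.5 kg; axes are the lid's, x along the bar and the lid's long side, z up. 37 mm above the bench at the start; 127 mm above the tub's origin when the lid lies on the seal, about 126 with the clips shut
- lid_plate (a point): centre of the underside of the lid's plate (216 by 148 by 4), 21 mm below lid_grip. Under it a plug skirt, 16 deep, 189 by 115 with a 3 mm narrower foot, drops into the tub's mouth with about 1.5 mm of play all round; either way round fits
- clip0_end (a point): clip 0, flap clip at the lid's +x +y corner: this point is the middle of the outer face of the finger lip at its free end, 37 from the hinge axis along the flap and 8.8 out from it. Flap 48 wide (along x), 39 to its end, 3 thick, the lip 4 proud of it, a hook rib inside. Hinge along the lid's edge at its x = 65, y = 76 mm, 19 below lid_grip. Diagonal partner: clip 2
- clip1_end (a point): clip 1, flap clip at the lid's -x +y corner: this point is the middle of the outer face of the finger lip at its free end, 37 from the hinge axis along the flap and 8.8 out from it. Flap 48 wide (along x), 39 to its end, 3 thick, the lip 4 proud of it, a hook rib inside. Hinge along the lid's edge at its x = -65, y = 76 mm, 19 below lid_grip. Diagonal partner: clip 3
- clip2_end (a point): clip 2, flap clip at the lid's -x -y corner: this point is the middle of the outer face of the finger lip at its free end, 37 from the hinge axis along the flap and 8.8 out from it. Flap 48 wide (along x), 39 to its end, 3 thick, the lip 4 proud of it, a hook rib inside. Hinge along the lid's edge at its x = -65, y = -76 mm, 19 below lid_grip. Diagonal partner: clip 0
- clip3_end (a point): clip 3, flap clip at the lid's +x -y corner: this point is the middle of the outer face of the finger lip at its free end, 37 from the hinge axis along the flap and 8.8 out from it. Flap 48 wide (along x), 39 to its end, 3 thick, the lip 4 proud of it, a hook rib inside. Hinge along the lid's edge at its x = 65, y = -76 mm, 19 below lid_grip. Diagonal partner: clip 1
- clip0 (a joint): angle of clip 0 (rad), all clips alike: 0 straight out level, negative raised, growing as it folds down, 1.57 hanging straight down. Stiff hinge: it stays where it is left. From 0.8 to 1.1, by that corner's warp, the hook meets the catch's slope, and pushing the lip in drags that corner of the lid down on the seal, until the hook jumps over the catch's lip into the notch
- clip1 (a joint): angle of clip 1, as clip 0. Snapped in, a clip rests somewhere from 1.2 to 1.6, by that corner's warp, tight under the rim, and springs back by less than 0.05 rad when let go; not snapped in, the seal pushes it back by 0.1 or more and it lies loose
- clip2 (a joint): angle of clip 2, as clip 0. Pushed at the lip along its swing (in, and a little down), a clip snaps in at 6 to 13 N; the push then falls away, and within some 5 mm the flap bears on the stop lugs, goes no further, and the force climbs steeply
- clip3 (a joint): angle of clip 3, as clip 0. A clip that is folded down (beyond 0.8) and pressed with more than 22 N cracks
- tin: steel tin, 76 across, 105 high, with modelling tools in it: a bystander, to be left alone; origin at the centre of its underside
- drill_block: steel block, 55 by 95 by 24, with drill bits standing in it to 100 mm: a bystander, to be left alone; origin at the centre of its underside
- relief: white plaster tile, 85 by 115 by 16, with rows of knobs on it: a bystander, to be left alone; origin at the centre of its underside
- palette_knife: palette knife, 200 long, lying flat: a bystander, to be left alone; origin at the centre of its underside

How it is judged:
By the outcome, as a careful person would: the job done as asked, in the order asked, and still so for the second after the job is handed in, with the robot touching nothing.
It also fails if it takes over 72 s, if anything falls off the work surface, if the arm or the gripper's body presses on something with over 40 N, if the wrist force passes 120 N, or if a joint passes its speed limit or range.

ROBOT

A 6-joint arm with a two-finger parallel gripper is mounted at the origin on the work surface. World frame = base frame: x ahead of the robot, y to its left, z up, the work surface at z = 0. Lengths are in m, angles in degrees, forces in N, time in s.
With the tool pointing down it reaches from about 0.4 to 0.825 m from the base axis. Payload 7 kg.
Tool frame: the origin (TCP) lies at the very end of the fingers, on their centre line; the grasp point (between the pads) lies 19 mm behind it (ctrl.grip_depth is the z of the grasp point in the tool frame, in m); z points along the fingers, y is the direction in which the jaws open and shut (so a half turn about z gives the same grasp; the last joint's range is limited). The gripper opens to 88 mm and grips with 3 to 60 N. Pads are 19 mm wide; open, the fingers measure 130 mm over their backs; the gripper's body (78 mm by 193 mm) begins 47 mm behind the grasp point.
Start: joints at [-59.525, 20.546, 0.682, 0, -70.136, -16.507], TCP at [0.163, -0.655, 0.227] pointing down, gripper open.
Joint ranges: [-176.03, 176.03], [-82.01, 121.73], [-58.28, 71.71], [-173.87, 95.51], [-174.79, -0.11], [-173.66, 173.66]. Speed limits (degrees/s): [136.94, 136.94, 172.46, 180, 180, 180].

INTERFACE

Orientations are given as [roll, pitch, yaw] about the fixed x, y, z axes, in that order (R = Rz(yaw) Ry(pitch) Rx(roll)).
In Python, from plant import telemetry, snapshot, job, models, ctrl gives the robot as it stands.
- The arm moves only by the tool jog_arm, never from a script. Its argument "targets" is text: rows parted by semicolons, each of 7 numbers parted by spaces: the shift along the tool's x, y, z in m, then the turn, a rotation vector about the tool's x, y, z in degrees, then the gripper command: -1 is shut, 1 is fully open, values between are in proportion. A call has exactly 8 rows; each row is the pose to reach, as a shift and turn from the pose measured when the call began, along the tool's axes at that moment; what a row does not reach only later rows make up. A row lasts 1/8 s, in which the tool goes at most 62.5 mm and 10.7 degrees, less where a joint would pass 70% of its speed; a pose out of reach is approached as far as the arm can. A call with a gripper value outside its range is refused whole. The fingers move at their own pace and stop on an object; the grip force is fixed at half the most. Time passes only in rows, so rows that repeat a pose let the fingers close, or fill a call up. It gives the time, the measured TCP pose, the force and the opening at its end, in the units of the state.
- telemetry.get_obs(): the state, without advancing time (a new reading comes with each control period).
- snapshot(name): name is "scene" or "side" or "wrist"; returns a dict with "img" (480x640x3 uint8, red, green, blue), "range_z" (480x640 float32, m along the optical axis (not along the pixel's ray), 0 where there is no reading), "intrinsics" (3x3 intrinsics, pixels), "k1" (the pictures are not rectified: a ray, as slopes to the right and down, at radius r is drawn at 1 + k1 r^2 times it, then the intrinsics apply), "R" (3x3) and "t" (3): a world point X has camera coordinates R X + t. Camera axes: x right, y down, z forward; pixel columns grow to the right and rows downward; lengths in m; the calibration is good to about 2 mm. A picture is of the moment at which its call begins.
- job.close_job(): hands the job in, once; it reports no verdict.
Trained networks look in a picture, given as the dict that the camera call returned (one of the last four; its "shot" number tells which), for a name from the list of things; names that differ only in an ending like _2 or _b are one class to them, and where a whole thing is asked for, a point or a joint stands for the part that bears it (a point fixed in the world has none). Each returns a list of dicts, best first, with "conf" (0 to 1); they miss things now and then, are a little off and sometimes report something else, mostly with a low value. They report only what shows in the picture. A call takes as long as a camera call.
- models.cut_out(name, picture): "region" (480x640 bool, what is visible of it) and "uv" ([column, row] in pixels, amid what is visible of it).
- models.spot_point(name, picture): "uv" ([column, row] in pixels: a listed point, or the origin of a listed thing).
The state is a dict: "clock": time; "joint_pos": joint angles; "qvel": joint speeds; "tau": joint torques, N m; "tool_pos": TCP position; "orientation": TCP orientation; "force": force on the tool from outside, world axes, zero at the start; "moment": the same for the moment, N m; "opening": finger opening in m.
Only numpy, scipy, OpenCV 4.12 (cv2) and the standard library are available. Lean on these libraries where they do the work, as an engineer would, in place of code of your own. Each camera call takes 0.05 s, during which the arm holds its last target.

## Working session

There is one attempt and no reset: what is moved stays moved. The work goes in short steps, Python scripts to look and compute and a tool call to move; the robot and the scene stay as the last step left them, time stands still between calls to the robot, and variables do not carry over. Pictures are saved under pics/ and viewed, and the job is handed in when it is done.

Besides the shell and the picture viewer there is one more tool, called as name(argument=value, ...), one argument or row to a line, values as JSON. jog_arm: Moves the arm, as the interface text tells. Its arguments: {"type":"object","properties":{"targets":{"type":"string"}},"required":["targets"]}

```bash
ls; mkdir -p pics; cat > h.py <<'E'
import numpy as np, cv2
from plant import telemetry, snapshot, job, models, ctrl
from scipy.spatial.transform import Rotation as Ro
def save(s,n): cv2.imwrite('pics/'+n+'.png',cv2.cvtColor(s['img'],cv2.COLOR_RGB2BGR))
def ray(s,uv):
    K=np.array(s['intrinsics']);k=s['k1']
    d=np.array([(uv[0]-K[0,2])/K[0,0],(uv[1]-K[1,2])/K[1,1]]);u=d.copy()
    for _ in range(30): u=d/(1+k*(u@u))
    return np.array([u[0],u[1],1.])
def world(s,uv,z=None):
    R=np.array(s['R']);t=np.array(s['t']);r=ray(s,uv)
    C=-R.T@t;d=R.T@r
    if z is not None: return C+d*(z-C[2])/d[2]
    zz=s['range_z'][int(round(uv[1])),int(round(uv[0]))]
    return C+d*zz
def cloud(s,mask):
    v,u=np.nonzero(mask&(s['range_z']>0));K=np.array(s['intrinsics']);k=s['k1']
    d=np.stack([(u-K[0,2])/K[0,0],(v-K[1,2])/K[1,1]],1);x=d.copy()
    for _ in range(30): x=d/(1+k*(x**2).sum(1,keepdims=True))
    z=s['range_z'][v,u];P=np.c_[x*z[:,None],z]
    return (P-np.array(s['t']))@np.array(s['R'])
def proj(s,X):
    c=np.array(s['R'])@np.asarray(X)+np.array(s['t']);x=c[:2]/c[2];x=x*(1+s['k1']*(x@x))
    K=np.array(s['intrinsics']);return np.array([K[0,0]*x[0]+K[0,2],K[1,1]*x[1]+K[1,2]])
def toolmat():
    o=telemetry.get_obs();return Ro.from_euler('xyz',o['orientation'],degrees=True).as_matrix(),np.array(o['tool_pos'])
def rel(p,rpy):
    "shift and rotvec in tool axes to reach world TCP p, rpy"
    R,t=toolmat();G=Ro.from_euler('xyz',rpy,degrees=True).as_matrix()
    return np.round(R.T@(np.array(p)-t),4),np.round(Ro.from_matrix(R.T@G).as_rotvec(degrees=True),2)
E
python3 - <<'E'
from h import *
np.set_printoptions(precision=4,suppress=True)
o=telemetry.get_obs();print(o);print(ctrl.grip_depth)
for n in ['scene','side','wrist']:
    s=snapshot(n);save(s,n+'0')
    R=np.array(s['R']);print(n,-R.T@np.array(s['t']),R[2])
    for m in ['tub','tub_mouth','lid_grip','lid_plate','clip0_end','clip1_end','clip2_end','clip3_end','tin','drill_block','relief','palette_knife']:
        r=models.spot_point(m,s)
        print(m,[(np.round(a['uv'],1),round(a['conf'],2),world(s,a['uv'])) for a in r[:3]])
E
```

```text
pics
{'clock': 0.0, 'joint_pos': array([-59.5257,  20.5917,   0.6339,  -0.019 , -70.1364, -16.5049]), 'qvel': array([ 0.0254, -0.0409, -0.0179,  0.0297, -0.0022,  0.0824]), 'tau': array([  0.0008, -58.2723,  29.3058,   6.9974,   0.0068,  -0.0002]), 'tool_pos': array([ 0.1628, -0.6546,  0.2256]), 'orientation': array([ 179.9047,   -0.0097, -166.037 ]), 'force': array([-0.2691, -0.2097, -0.0225]), 'moment': array([-0.0427, -0.0352,  0.0422]), 'opening': 0.08777228940330244}
-0.0188
scene [ 1.2143 -0.1726  0.8782] [-0.588   0.1569 -0.7935]
tub [(array([247.3, 248.3]), 0.8, array([ 0.5607, -0.1834,  0.0299])), (array([373.2, 224.7]), 0.25, array([0.5825, 0.1287, 0.0535]))]
tub_mouth [(array([243.3, 221.2]), 0.72, array([ 0.4779, -0.1805,  0.0359])), (array([251.5, 326.9]), 0.21, array([ 0.7625, -0.2072,  0.0127]))]
lid_grip [(array([372.9, 223.5]), 0.93, array([0.5763, 0.1303, 0.0504]))]
lid_plate [(array([370.9, 229.3]), 0.85, array([0.5843, 0.1236, 0.0392]))]
clip0_end [(array([421.8, 232.8]), 0.83, array([0.6211, 0.2466, 0.0325])), (array([471.9, 190.2]), 0.23, array([0.4972, 0.4558, 
[... 1324 characters left out ...]
, 0.5, array([0.4901, 0.2392, 0.0249]))]
clip2_end [(array([365.9, 282.6]), 0.72, array([ 0.502 , -0.0117, -0.0011]))]
clip3_end [(array([318.1, 266.9]), 0.84, array([0.6246, 0.0251, 0.0339]))]
tin [(array([393.4, 165.6]), 0.92, array([ 0.5997, -0.4101,  0.0434]))]
drill_block [(array([267.7, 257.1]), 0.55, array([0.7618, 0.0529, 0.0232]))]
relief [(array([313.5, 198.8]), 0.95, array([ 0.7586, -0.1968,  0.017 ]))]
palette_knife [(array([281.8, 444. ]), 0.58, array([0.4772, 0.4635, 0.021 ]))]
wrist [ 0.0805 -0.6762  0.3848] [ 0.2995  0.0752 -0.9511]
tub []
tub_mouth []
lid_grip []
lid_plate []
clip0_end []
clip1_end []
clip2_end []
clip3_end []
tin []
drill_block []
relief []
palette_knife []
```

View pics/scene0.png

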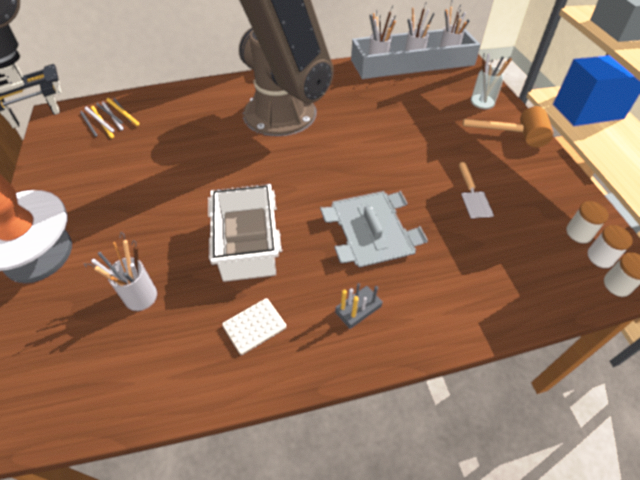

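View pics/side0.png

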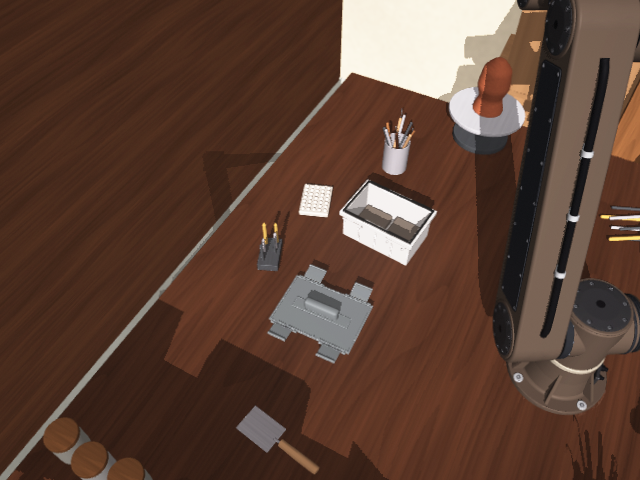

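```bash
python3 - <<'E'
from h import *
np.set_printoptions(precision=4,suppress=True)
for n in ['scene','side']:
    s=snapshot(n)
    for m,pt,z in [('tub','tub_mouth',.1),('lid_grip','lid_grip',.037)]:
        r=models.cut_out(m,s)
        print(n,m,[(a['conf'],a['uv'],a['region'].sum()) for a in r])
        if not r: continue
        g=cv2.erode(r[0]['region'].astype(np.uint8),np.ones((2,2)))>0
        P=cloud(s,r[0]['region'])
        print('zpct',np.percentile(P[:,2],[1,5,25,50,75,95,99]))
        if m=='tub': Q=P[(P[:,2]>.094)&(P[:,2]<.115)]
        else: Q=P[(P[:,2]>.044)&(P[:,2]<.065)]
        rc=cv2.minAreaRect(Q[:,:2].astype(np.float32)*1000);print(len(Q),rc)
        if m!='tub':
            Q=P[(P[:,2]>.01)&(P[:,2]<.03)]
            rc=cv2.minAreaRect(Q[:,:2].astype(np.float32)*1000);print('plate+clips',rc)
        c=models.spot_point(pt,s)[0]['uv'];print('pt',world(s,c,z))
        v,u=np.nonzero(r[0]['region']);b=(u.min(),u.max(),v.min(),v.max())
        crop=s['img'][b[2]-20:b[3]+20,b[0]-25:b[1]+25]
        cv2.imwrite(f'pics/{n}_{m}.png',cv2.cvtColor(cv2.resize(crop,None,fx=5,fy=5,interpolation=cv2.INTER_CUBIC),cv2.COLOR_RGB2BGR)[:600,:800])
    for i in range(4):
        a=models.spot_point(f'clip{i}_end',s)
        print(i,[(np.round(q['conf'],2),world(s,q['uv'],.025)) for q in a[:2]])
E
```

```text
scene tub [(0.92, [243.4, 233.1], np.int64(5853))]
zpct [0.0007 0.0106 0.0332 0.0502 0.094  0.1035 0.1055]
1459 ((526.9303588867188, -178.6622314453125), (153.77549743652344, 220.14517211914062), 84.41107177734375)
pt [ 0.5233 -0.1829  0.1   ]
scene lid_grip [(0.78, [374.0, 230.4], np.int64(4781)), (0.49, [354.9, 305.9], np.int64(1202)), (0.29, [251.1, 326.9], np.int64(2011))]
zpct [-0.0011  0.0159  0.0182  0.02    0.0227  0.0448  0.0529]
247 ((561.7312622070312, 133.34228515625), (88.86825561523438, 22.688987731933594), 2.953526258468628)
plate+clips ((559.9991455078125, 135.9142303466797), (217.9717559814453, 225.7158966064453), 1.5810153484344482)
pt [0.7912 0.0196 0.037 ]
0 [(np.float64(0.52), array([0.6127, 0.2618, 0.025 ])), (np.float64(0.41), array([0.5631, 0.1418, 0.025 ]))]
1 [(np.float64(0.62), array([0.4915, 0.2415, 0.025 ]))]
2 [(np.float64(0.55), array([0.4888, 0.0222, 0.025 ])), (np.float64(0.18), array([0.5048, 0.4487, 0.025 ]))]
3 [(np.float64(0.54), array([0.6187, 0.0308, 0.025 ]))]
side tub [(0.69, [388.5, 216.6], np.int64(4881))]
zpct [0.0022 0.0133 0.0331 0.0541 0.0942 0.105  0.1081]
1226 ((524.2991333007812, -178.22520446777344), (159.45738220214844, 216.37713623046875), 84.72218322753906)
pt [ 0.5237 -0.1851  0.1   ]
side lid_grip [(0.55, [322.4, 313.2], np.int64(5635))]
zpct [0.0146 0.0164 0.0192 0.0215 0.0243 0.0467 0.055 ]
306 ((555.595458984375, 136.91903686523438), (87.08787536621094, 23.78570556640625), 1.5468889474868774)
plate+clips ((556.5948486328125, 135.84701538085938), (216.59840393066406, 228.5772705078125), 1.6503766775131226)
pt [0.552  0.1347 0.037 ]
0 [(np.float64(0.69), array([0.6161, 0.2453, 0.025 ]))]
1 [(np.float64(0.49), array([0.4899, 0.2342, 0.025 ]))]
2 [(np.float64(0.74), array([0.4918, 0.0069, 0.025 ])), (np.float64(0.41), array([0.7622, 0.0546, 0.025 ]))]
3 [(np.float64(0.53), array([0.6271, 0.0149, 0.025 ]))]
```

```bash
python3 - <<'E'
from h import *
np.set_printoptions(precision=4,suppress=True)
s=snapshot('wrist');print(s['intrinsics'],s['k1'])
print(rel([.525,-.18,.30],[180,0,174.5]))
E
```

```text
[[347.1276   0.     323.5577]
 [  0.     347.1276 239.3257]
 [  0.       0.       1.    ]] -0.06971403435600805
(array([-0.4661,  0.3736, -0.0734]), array([ 0.  , -0.  , 19.47]))
```

View pics/wrist0.png

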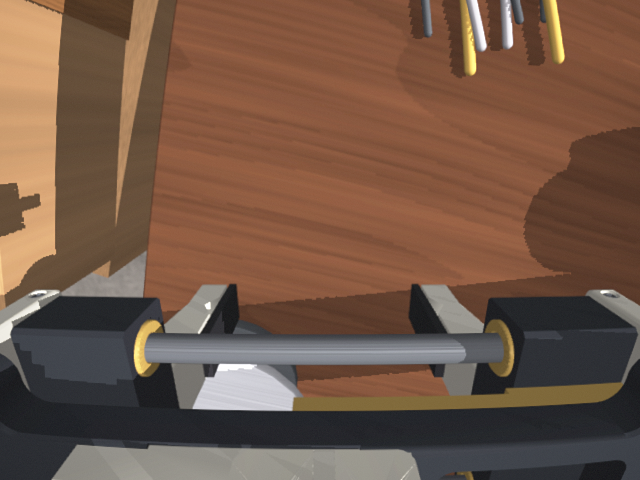

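View pics/scene_lid_grip.png

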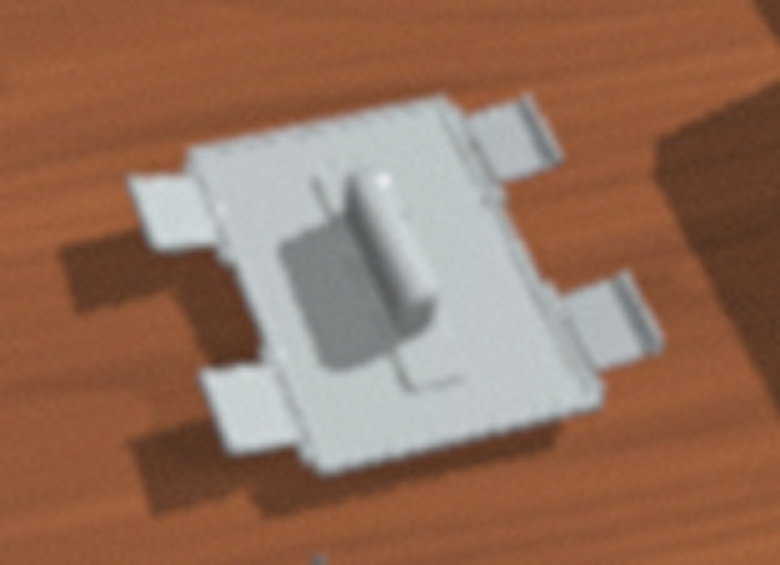

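View pics/scene_tub.png

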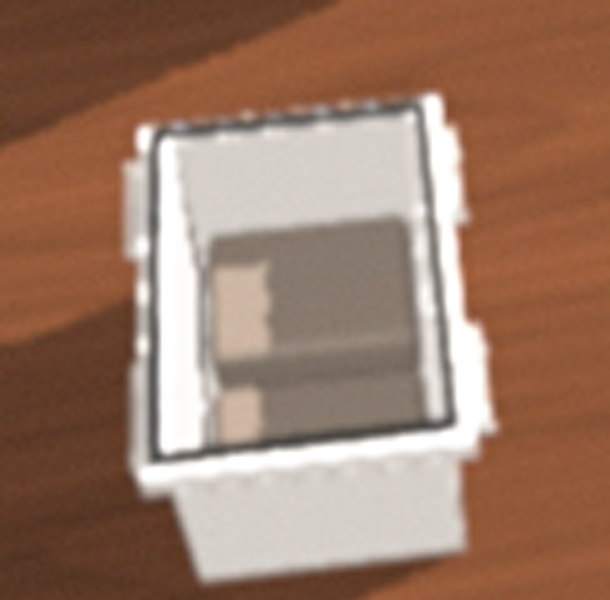

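```bash
python3 - <<'E'
from h import *
print(rel([.59,-.18,.31],[180,0,174.5]))
E
```

```text
(array([-0.5291,  0.3579, -0.0834]), array([ 0.  , -0.  , 19.47]))
```

jog_arm(
  targets="-0.06 0.04 -0.02 0 0 2 1;-0.12 0.08 -0.04 0 0 5 1;-0.17 0.12 -0.06 0 0 8 1;-0.22 0.15 -0.08 0 0 10 1;-0.27 0.18 -0.083 0 0 12 1;-0.32 0.215 -0.083 0 0 14 1;-0.37 0.25 -0.083 0 0 16 1;-0.42 0.285 -0.083 0 0 18 1",
)

```text
clock: 3.9
tool_pos: [0.4905, -0.2895, 0.31]
orientation: [-180.0, 0.1, 175.9]
force: [1.9, -0.4, -0.3]
opening: 0.0878
```

```bash
python3 - <<'E'
from h import *
print(rel([.59,-.18,.31],[180,0,174.5]))
E
```

```text
(array([-9.150e-02,  1.163e-01,  1.000e-04]), array([-0.01,  0.06,  1.41]))
```

jog_arm(
  targets="-0.03 0.04 0 0 0 -1 1;-0.06 0.08 0 0 0 -1.4 1;-0.08 0.105 0 0 0 -1.4 1;-0.0915 0.116 0 0 0 -1.4 1;-0.0915 0.116 0 0 0 -1.4 1;-0.0915 0.116 0 0 0 -1.4 1;-0.0915 0.116 0 0 0 -1.4 1;-0.0915 0.116 0 0 0 -1.4 1",
)

```text
clock: 4.9
tool_pos: [0.5896, -0.1809, 0.3104]
orientation: [-180.0, 0.1, 177.3]
force: [0.2, 0.1, -0.9]
opening: 0.0876
```

```bash
python3 - <<'E'
from h import *
np.set_printoptions(precision=4,suppress=True)
s=snapshot('wrist');save(s,'wtub')
np.savez('wtub.npz',**{k:np.array(v) for k,v in s.items()})
P=cloud(s,np.ones((480,640),bool))
m=(P[:,2]>.094)&(P[:,2]<.115)&(abs(P[:,0]-.525)<.14)&(abs(P[:,1]+.18)<.1)
Q=P[m];print(len(Q),cv2.minAreaRect(Q[:,:2].astype(np.float32)*1000))
print(telemetry.get_obs()['tool_pos'],telemetry.get_obs()['orientation'])
E
```

```text
9398 ((524.5848999023438, -184.6040496826172), (159.83108520507812, 217.76202392578125), 84.7469253540039)
[ 0.5897 -0.1808  0.3104] [-179.9846    0.0777  177.2692]
```

View pics/wtub.png

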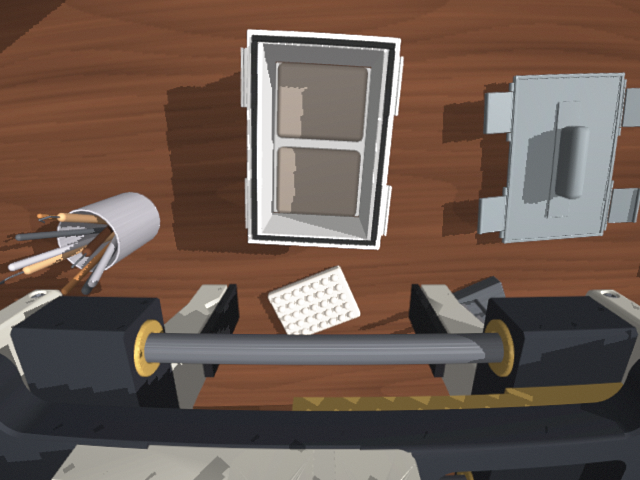

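```bash
cat > fit.py <<'E'
from h import *
from scipy.optimize import least_squares
def rectfit(B,x0,w0,h0):
    "B: boundary pts (mm) fit centre,yaw,len,wid by nearest side distance"
    def res(p):
        c,s=np.cos(p[2]),np.sin(p[2]);d=B-p[:2];u=np.abs(d@[c,s]);v=np.abs(d@[-s,c])
        a=u-p[3]/2;b=v-p[4]/2
        r=np.where(np.abs(a)<np.abs(b),a,b)
        return r
    return least_squares(res,[*x0,w0,h0],loss='soft_l1',f_scale=1.0)
E
python3 - <<'E'
from fit import *
np.set_printoptions(precision=3,suppress=True)
s=dict(np.load('wtub.npz'))
g=s['img'].max(2);cr=np.zeros_like(g);cr[25:255,238:412]=1
d=((g<75)&(cr>0)).astype(np.uint8)
cv2.imwrite('pics/seal.png',cv2.resize(d[20:260,230:420]*255,None,fx=2.4,fy=2.4))
n,l,st,_=cv2.connectedComponentsWithStats(d,connectivity=8)
k=1+np.argmax([st[i][2]*st[i][3] for i in range(1,n)]);print(st[k])
c,_=cv2.findContours((l==k).astype(np.uint8),cv2.RETR_EXTERNAL,cv2.CHAIN_APPROX_NONE)
c=max(c,key=len)[:,0]
B=np.array([world(s,p.astype(float),.105)[:2] for p in c])*1000
r=rectfit(B,[525,-182,np.radians(-5)],204,130);print(r.x[:2],np.degrees(r.x[2]),r.x[3:],np.abs(r.fun).mean())
# white rim ends
P=cloud(s,cr>0);
for n in (0,):
  Q=P[(P[:,2]>.097)&(P[:,2]<.112)]*1000
  c,s_=np.cos(r.x[2]),np.sin(r.x[2]);D=Q[:,:2]-r.x[:2];u=D@[c,s_];v=D@[-s_,c]
  print('u',np.percentile(u,[0,.5,99.5,100]),'v ends',np.percentile(v[abs(u)>97],[0,1,99,100]),'v mid',np.percentile(v[abs(u)<30],[0,1,99,100]), 'z',np.percentile(Q[:,2],[1,50,99]))
E
```

```text
[ 251   35  144  210 3079]
[ 524.151 -184.384] -5.751841674594972 [201.796 134.92 ] 0.30829087498440305
u [-108.348 -107.443  107.809  108.926] v ends [-73.5   -72.234  72.485  74.102] v mid [-73.688 -73.285  73.839  74.693] z [ 97.645 101.203 107.212]
```

View pics/seal.png

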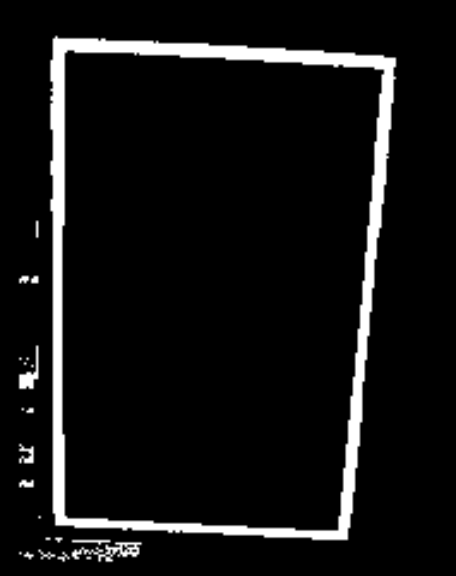

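```bash
python3 - <<'E'
from h import *
print(rel([.62,.135,.225],[180,0,-178]))
E
```

```text
(array([-0.0151,  0.3169,  0.0853]), array([-0.02,  0.08, -4.73]))
```

jog_arm(
  targets="-0.004 0.05 0 0 0 -1 1;-0.008 0.1 0.01 0 0 -2 1;-0.012 0.16 0.03 0 0 -3 1;-0.015 0.21 0.05 0 0 -4 1;-0.015 0.26 0.07 0 0 -4.7 1;-0.015 0.3 0.08 0 0 -4.7 1;-0.015 0.317 0.085 0 0 -4.7 1;-0.015 0.317 0.085 0 0 -4.7 1",
)

```text
clock: 5.95
tool_pos: [0.6197, 0.1357, 0.2249]
orientation: [-180.0, 0.0, -178.0]
force: [-0.3, -0.6, 0.6]
opening: 0.0877
```

```bash
python3 - <<'E'
from fit import *
np.set_printoptions(precision=3,suppress=True)
s=snapshot('wrist');save(s,'wlid')
np.savez('wlid.npz',**{k:np.array(v) for k,v in s.items()})
P=cloud(s,np.ones((480,640),bool))*1000
near=(abs(P[:,0]-558)<120)&(abs(P[:,1]-135)<85)
Q=P[near&(P[:,2]>42)&(P[:,2]<60)];print(len(Q),cv2.minAreaRect(Q[:,:2].astype(np.float32)),np.percentile(Q[:,2],[50,99]))
Q=P[near&(P[:,2]>13)&(P[:,2]<26)];yaw=np.radians(1.9)
for it in range(3):
    c,s_=np.cos(yaw),np.sin(yaw);D=Q[:,:2]-[558,135];u=D@[c,s_];v=D@[-s_,c]
    # end edges
    e=[];
    for sgn in (1,-1):
        pts=[]
        for b in range(-65,66,5):
            k=abs(v-b)<2.5
            if k.sum()>5: pts.append((b,np.sort(u[k]*sgn)[-3]*sgn))
        pts=np.array(pts);e.append(np.polyfit(pts[:,0],pts[:,1],1))
    f=[]
    for sgn in (1,-1):
        pts=[]
        for b in list(range(-35,36,5)):
            k=abs(u-b)<2.5
            if k.sum()>5: pts.append((b,np.sort(v[k]*sgn)[-3]*sgn))
        pts=np.array(pts);f.append(np.polyfit(pts[:,0],pts[:,1],1))
    print(np.degrees(yaw),e,f)
    yaw+= -np.mean([e[0][0],e[1][0]])
cu=(e[0][1]+e[1][1])/2;cv_=(f[0][1]+f[1][1])/2
print('centre',558+c*cu-s_*cv_,135+s_*cu+c*cv_,'size',e[0][1]-e[1][1],f[0][1]-f[1][1])
o=telemetry.get_obs();print(o['tool_pos'],o['orientation'])
E
```

```text
2211 ((557.3637084960938, 134.4010467529297), (89.94609069824219, 21.54612159729004), 1.6594055891036987) [53.096 55.639]
1.9 [array([  0.001, 106.409]), array([   0.005, -107.543])] [array([ 0.006, 73.483]), array([ -0.019, -75.164])]
1.7317495088556212 [array([ -0.003, 106.388]), array([   0.001, -107.509])] [array([ 0.01 , 73.407]), array([ -0.015, -75.157])]
1.7747019338655765 [array([ -0.002, 106.388]), array([   0.002, -107.51 ])] [array([ 0.009, 73.407]), array([ -0.016, -75.156])]
centre 557.466528568245 134.10846426248222 size 213.89742653049348 148.56354605482983
[0.62  0.135 0.225] [-179.964    0.073 -178.004]
```

View pics/wlid.png

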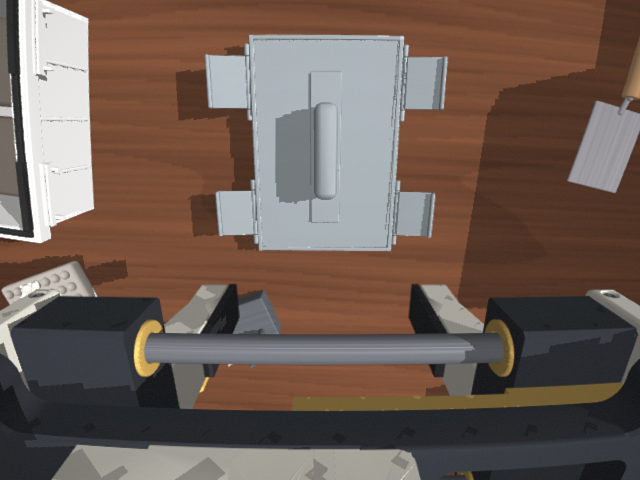

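```bash
python3 - <<'E'
from h import *
print(rel([.5574,.1342,.024],[180,0,-178.25]))
E
```

```text
(array([0.0628, 0.0016, 0.2013]), array([-0.04,  0.07,  0.25]))
```

jog_arm(
  targets="0.04 0.001 0.03 0 0 0.2 1;0.0628 0.0016 0.08 0 0 0.25 1;0.0628 0.0016 0.13 0 0 0.25 1;0.0628 0.0016 0.17 0 0 0.25 1;0.0628 0.0016 0.195 0 0 0.25 0.3;0.0628 0.0016 0.201 0 0 0.25 0;0.0628 0.0016 0.201 0 0 0.25 -1;0.0628 0.0016 0.201 0 0 0.25 -1",
)

```text
clock: 7.0
tool_pos: [0.5583, 0.1344, 0.0258]
orientation: [180.0, 0.2, -178.3]
force: [-0.5, -0.9, 0.7]
opening: 0.0529
```

```bash
python3 - <<'E'
from h import *
np.set_printoptions(precision=4,suppress=True)
o=telemetry.get_obs();print(o['tool_pos'],o['orientation'],o['opening'],o['force'])
# target above tub
print(rel([.5242,-.1844,.165],[180,0,174.25]))
E
```

```text
[0.5583 0.1344 0.0258] [ 179.9759    0.1945 -178.2632] 0.052892835736761804 [-0.5477 -0.8649  0.6585]
(array([ 0.0433, -0.3175, -0.1395]), array([0.04, 0.19, 7.49]))
```

jog_arm(
  targets="0.001 0 0.0015 0 0 0 -1;0.001 0 0.0015 0 0 0 -1;0.001 0 0.0015 0 0 0 -1;0.001 0 0.0015 0 0 0 -1;0.001 0 0.0015 0 0 0 -1;0.001 0 0.0015 0 0 0 -1;0.001 0 -0.008 0 0 0 -1;0.001 0 -0.04 0 0 0 -1",
)

```text
clock: 8.0
tool_pos: [0.5552, 0.1332, 0.0642]
orientation: [-179.9, -0.1, -178.3]
force: [0.5, 1.1, -3.8]
opening: 0.0217
```

```bash
python3 - <<'E'
from h import *
np.set_printoptions(precision=4,suppress=True)
o=telemetry.get_obs();print(o['tool_pos'],o['orientation'],o['opening'],o['force'],o['moment'])
print(rel([.5242,-.1844,.165],[180,0,174.25]))
E
```

```text
[0.5552 0.1332 0.0642] [-179.8821   -0.0991 -178.3041] 0.021666156172398744 [ 0.4745  1.059  -3.8274] [ 0.0976 -0.0963 -0.0029]
(array([ 0.0406, -0.3167, -0.1001]), array([-0.12, -0.09,  7.45]))
```

jog_arm(
  targets="0.002 -0.02 -0.05 0 0 0 -1;0.008 -0.07 -0.09 0 0 1.5 -1;0.014 -0.12 -0.1 0 0 3 -1;0.02 -0.17 -0.1 0 0 4.5 -1;0.027 -0.22 -0.1 0 0 6 -1;0.034 -0.27 -0.1 0 0 7.4 -1;0.039 -0.305 -0.1 0 0 7.4 -1;0.0406 -0.317 -0.1 0 0 7.4 -1",
)

```text
clock: 9.0
tool_pos: [0.523, -0.1865, 0.1645]
orientation: [-179.9, -0.2, 174.1]
force: [0.4, 0.2, -4.0]
opening: 0.022
```

```bash
python3 - <<'E'
from h import *
np.set_printoptions(precision=4,suppress=True)
for n in ['wrist','scene','side']:
    s=snapshot(n);save(s,n+'hold');np.savez(n+'hold.npz',**{k:np.array(v) for k,v in s.items()})
    if n!='wrist':
        uv=proj(s,[.5242,-.1844,.12]).astype(int);c=s['img'][uv[1]-60:uv[1]+60,uv[0]-80:uv[0]+80]
        cv2.imwrite(f'pics/{n}holdc.png',cv2.cvtColor(cv2.resize(c,None,fx=5,fy=5,interpolation=cv2.INTER_CUBIC),cv2.COLOR_RGB2BGR))
o=telemetry.get_obs();print(o['tool_pos'],o['orientation'],o['opening'],o['force'],o['moment'])
print(rel([.5242,-.1844,.13],[180,0,174.25]))
E
```

```text
[ 0.5237 -0.1848  0.1646] [-179.8861   -0.1277  174.2205] 0.021845901561471794 [-0.2333 -0.1438 -3.5959] [ 0.0667 -0.0003 -0.0053]
(array([-0.0005,  0.0006,  0.0346]), array([-0.11, -0.13, -0.03]))
```

View pics/wristhold.png

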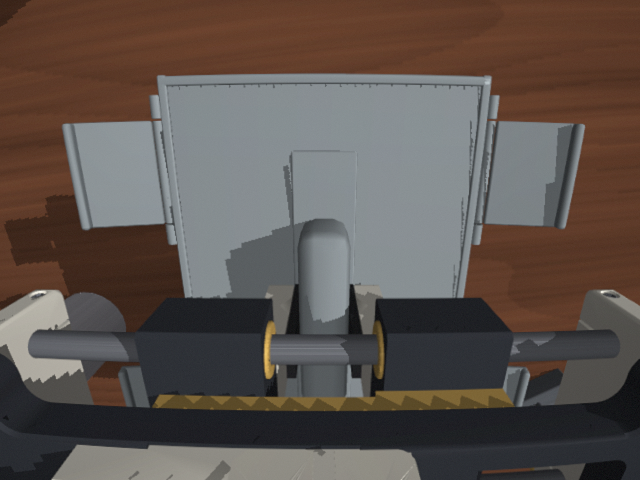

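View pics/scenehold.png

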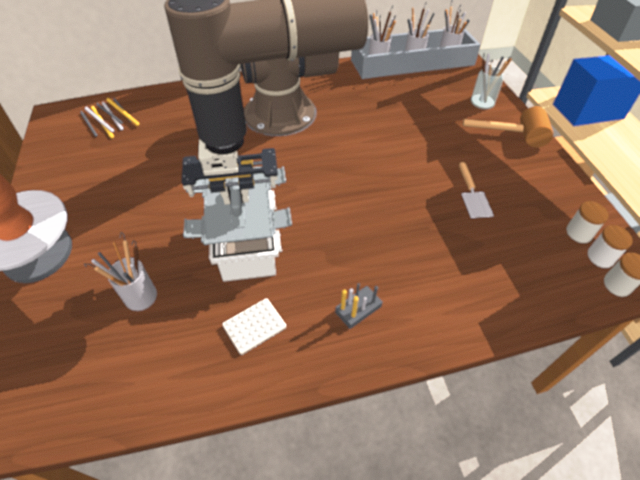

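View pics/sideholdc.png

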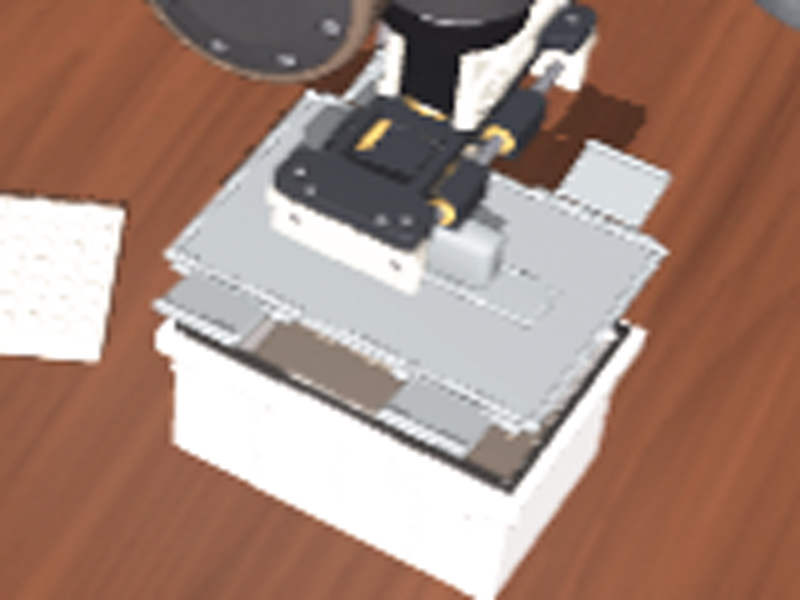

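```bash
python3 - <<'E'
from h import *
np.set_printoptions(precision=4,suppress=True)
s=dict(np.load('wristhold.npz'))
for z in (.161,.165):
  a,b=[world(s,[u,79.],z) for u in (162,489)];m=(a+b)/2
  d=(b-a);R,t=toolmat()
  print(a,b,np.linalg.norm(d),'tool frame mid',R.T@(m-t),'yaw',np.degrees(np.arctan2(d[1],d[0]))-90)
print([s['range_z'][r,325] for r in (90,120,140)],world(s,[325,120])[2], world(s,[200,200])[2],world(s,[400,250])[2])
E
```

```text
[ 0.41   -0.2471  0.161 ] [ 0.4245 -0.1043  0.161 ] 0.14357792326169672 tool frame mid [ 0.1069 -0.0016  0.0038] yaw -5.796549608441893
[ 0.4107 -0.2454  0.165 ] [ 0.4248 -0.1061  0.165 ] 0.1400315128929747 tool frame mid [ 0.1063 -0.0017 -0.0002] yaw -5.796549608441893
[np.float32(0.14947595), np.float32(0.154473), np.float32(0.15685254)] 0.15949213240665708 0.1595844821711799 0.1607305393158285
```

```bash
python3 - <<'E'
from fit import *
np.set_printoptions(precision=2,suppress=True)
for n in ['scene','side']:
    s=dict(np.load(n+'hold.npz'));im=cv2.cvtColor(cv2.imread(f'pics/{n}0.png'),cv2.COLOR_BGR2RGB)
    g=im.max(2);m=np.zeros_like(g)
    poly=np.array([proj(s,[.5242+c*np.cos(-.1)-d*np.sin(-.1),-.1844+c*np.sin(-.1)+d*np.cos(-.1),.106]) for c,d in [(.107,.071),(.107,-.071),(-.107,-.071),(-.107,.071)]])
    cv2.fillPoly(m,[poly.astype(np.int32)],1)
    d=((g<95)&(m>0)).astype(np.uint8)
    nn,l,st,_=cv2.connectedComponentsWithStats(d,connectivity=8)
    k=1+np.argmax([st[i][2]*st[i][3] for i in range(1,nn)]);print(n,st[k],poly.min(0),poly.max(0))
    c,_=cv2.findContours((l==k).astype(np.uint8),cv2.RETR_EXTERNAL,cv2.CHAIN_APPROX_NONE);c=max(c,key=len)[:,0]
    B=np.array([world(s,p.astype(float),.105)[:2] for p in c])*1000
    r=rectfit(B,[525,-182,np.radians(-5)],204,130);print('seal',r.x[:2],np.degrees(r.x[2]),r.x[3:],np.abs(r.fun).mean())
    P=cloud(s,np.ones((480,640),bool))*1000
    c_,s_=np.cos(np.radians(-5.77)),np.sin(np.radians(-5.77));D=P[:,:2]-[524.2,-184.4];u=D@[c_,s_];v=D@[-s_,c_]
    q=(abs(u)<125)&(abs(v)<90)&(P[:,2]>150)&(P[:,2]<172);P,u,v=P[q],u[q],v[q]
    print('plate z',np.percentile(P[:,2],[5,50,95]))
    for lo,hi in [(0,35),(70,100)]:
      k=(abs(u)>=lo)&(abs(u)<hi);print('v',lo,hi,np.percentile(v[k],[0,1,99,100]),k.sum())
    k=abs(v)<65;print('u',np.percentile(u[k],[0,.5,99.5,100]))
    over=im[int(poly[:,1].min())-12:int(poly[:,1].max())+12,int(poly[:,0].min())-12:int(poly[:,0].max())+12].copy()
    cv2.imwrite(f'pics/{n}t.png',cv2.cvtColor(cv2.resize(over,None,fx=5,fy=5),cv2.COLOR_RGB2BGR))
E
```

```text
scene [232 249  37   6  51] [209.9  181.66] [274.62 257.24]
seal [ 624.4  -169.87] -5.277494543469931 [10.71 11.01] 0.7784877664468014
plate z [155.86 158.38 162.43]
v 0 35 [-80.02 -76.02  73.49  78.33] 1119
v 70 100 [-89.99 -87.86  87.22  89.89] 1007
u [-107.05  -81.54  110.41  111.48]
side [ 343  177   91   66 1071] [340.26 177.76] [436.41 243.94]
seal [ 527.58 -187.26] -5.954005795009915 [209.23 141.06] 1.7556068143948467
plate z [156.52 160.87 165.65]
v 0 35 [-75.72 -71.66  74.73  78.72] 552
v 70 100 [-89.79 -87.3   87.11  89.99] 979
u [-109.94 -107.86  105.25  108.13]
```

```bash
python3 -c "
import cv2
a=cv2.imread('pics/sceneholdc.png');print(a.shape)"
```

```text
(600, 800, 3)
```

View pics/sceneholdc.png

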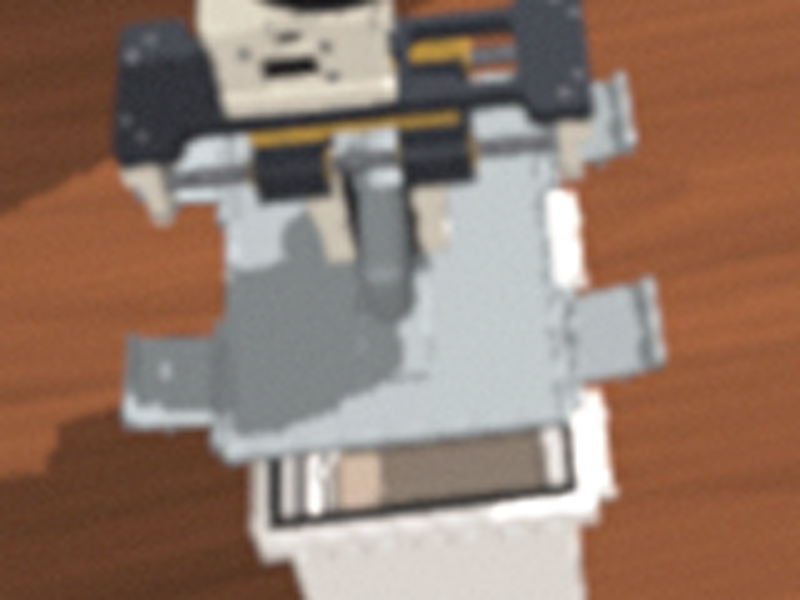

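```bash
cat > ov.py <<'E'
from h import *
def rect(cx,cy,yaw,L,W,z):
    c,s=np.cos(np.radians(yaw)),np.sin(np.radians(yaw))
    return [[cx+c*a*L/2-s*b*W/2,cy+s*a*L/2+c*b*W/2,z] for a,b in [(1,1),(1,-1),(-1,-1),(-1,1)]]
def ov(s,rects,ctr,half,f,name):
    uv=proj(s,ctr).astype(int);x0,y0=uv[0]-half[0],uv[1]-half[1]
    c=cv2.resize(s['img'][y0:y0+2*half[1],x0:x0+2*half[0]],None,fx=f,fy=f,interpolation=cv2.INTER_CUBIC)
    c=cv2.cvtColor(c,cv2.COLOR_RGB2BGR)
    for r,col in rects:
        p=[]
        for i in range(len(r)):
            a,b=np.array(r[i]),np.array(r[(i+1)%len(r)])
            p+=[(proj(s,a+(b-a)*k/10)-[x0,y0]+.5)*f-.5 for k in range(10)]
        cv2.polylines(c,[np.round(np.array(p)).astype(np.int32)],True,col,1)
    cv2.imwrite('pics/'+name+'.png',c)
E
python3 - <<'E'
from ov import *
for n in ['scene','side']:
    s=dict(np.load(n+'hold.npz'))
    ov(s,[(rect(.5242,-.1844,-5.77,.2018,.1349,.106),(0,0,255)),(rect(.5242,-.1844,-5.77,.216,.144,.1),(0,160,255)),(rect(.5237,-.1848,-5.78,.216,.148,.160),(0,255,0))],[.5242,-.1844,.12],(56,50),6 if n=='side' else 6,n+'ov')
E
```

```text
(no output)
```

View pics/sceneov.png

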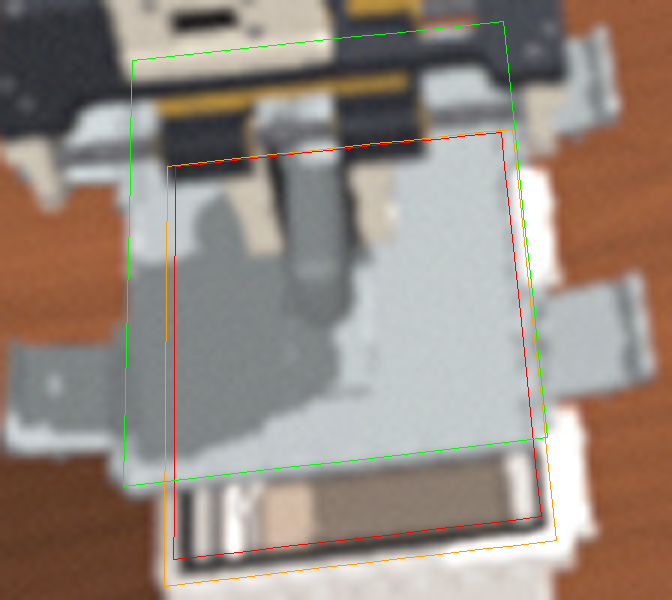

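View pics/sideov.png

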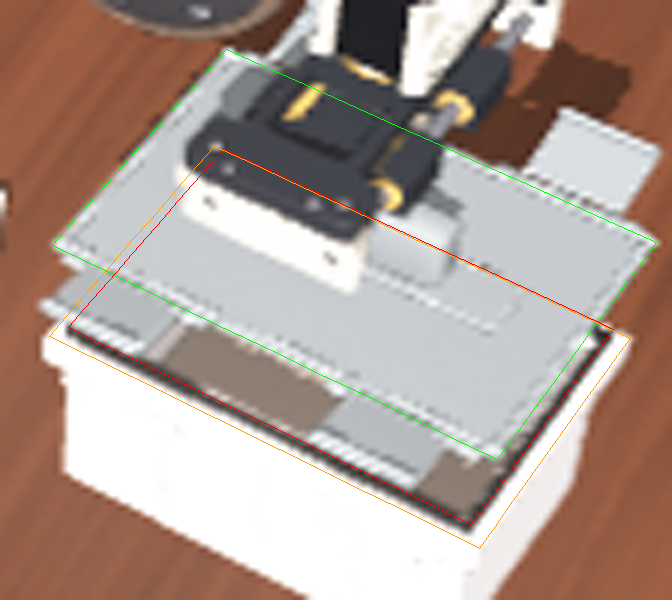

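```bash
cat > ring.py <<'E'
from h import *
def samp(g,uv): return cv2.remap(g,np.float32(uv)[None,:,0],np.float32(uv)[None,:,1],cv2.INTER_LINEAR)[0]
def fr(cx,cy,yaw):
    c,s=np.cos(np.radians(yaw)),np.sin(np.radians(yaw))
    return lambda u,v,z: np.array([cx+c*u-s*v,cy+s*u+c*v,z])
def ring(s,im,pose,L,W,z,rng=8):
    g=cv2.cvtColor(im,cv2.COLOR_RGB2GRAY).astype(np.float32);F=fr(*pose);out={}
    o=np.arange(-rng,rng+.01,.25)/1000
    for nm,ax,sg,half,ln in [('+u',0,1,L/2,W),('-u',0,-1,L/2,W),('+v',1,1,W/2,L),('-v',1,-1,W/2,L)]:
        r=[]
        for a in np.linspace(-.4*ln,.4*ln,25):
            uv=[proj(s,F(sg*(half+k),a,z) if ax==0 else F(a,sg*(half+k),z)) for k in o]
            p=samp(g,uv);w=np.clip(np.percentile(p,50)-20-p,0,None)
            if p.min()<110: r.append((a,sg*(half+(o*w).sum()/max(w.sum(),1e-6))))
        r=np.array(r)
        if len(r)>5:
            k=abs(r[:,1]-np.median(r[:,1]))<.003
            out[nm]=(round(np.median(r[k,1])*1000,2),round(np.degrees(np.polyfit(r[k,0],r[k,1],1)[0]),2),k.sum())
    return out
E
python3 - <<'E'
from ring import *
for n,f,im in [('wrist','wtub.npz',None),('scene','scenehold.npz','pics/scene0.png'),('side','sidehold.npz','pics/side0.png')]:
    s=dict(np.load(f));i=s['img'] if im is None else cv2.cvtColor(cv2.imread(im),cv2.COLOR_BGR2RGB)
    r=ring(s,i,(.5242,-.1844,-5.77),.198,.131,.105)
    print(n,r)
E
```

```text
wrist {'+u': (np.float64(99.64), np.float64(-0.16), np.int64(25)), '-u': (np.float64(-98.97), np.float64(-0.07), np.int64(25)), '+v': (np.float64(65.32), np.float64(-0.03), np.int64(25)), '-v': (np.float64(-65.8), np.float64(0.02), np.int64(25))}
scene {'+u': (np.float64(103.24), np.float64(-0.6), np.int64(24)), '-u': (np.float64(-99.0), np.float64(-0.0), np.int64(21)), '-v': (np.float64(-66.82), np.float64(0.28), np.int64(15))}
side {'+u': (np.float64(99.34), np.float64(0.19), np.int64(25)), '-u': (np.float64(-99.63), np.float64(0.25), np.int64(25)), '+v': (np.float64(67.43), np.float64(0.09), np.int64(25)), '-v': (np.float64(-65.5), np.float64(-0.0), np.int64(18))}
```

```bash
python3 - <<'E'
from h import *
print(rel([.5242,-.1839,.120],[180,0,174.23]))
E
```

```text
(array([-0.0005,  0.0011,  0.0446]), array([-0.11, -0.13, -0.01]))
```

jog_arm(
  targets="-0.0005 0.001 0.01 0 0 0 -1;-0.0005 0.001 0.02 -0.1 -0.1 0 -1;-0.0005 0.001 0.028 -0.1 -0.1 0 -1;-0.0005 0.001 0.034 -0.1 -0.1 0 -1;-0.0005 0.001 0.038 -0.1 -0.1 0 -1;-0.0005 0.001 0.041 -0.1 -0.1 0 -1;-0.0005 0.001 0.043 -0.1 -0.1 0 -1;-0.0005 0.001 0.0445 -0.1 -0.1 0 -1",
)

```text
clock: 10.15
tool_pos: [0.5243, -0.184, 0.1201]
orientation: [-180.0, -0.0, 174.2]
force: [0.1, -0.4, -3.6]
opening: 0.0218
```

```bash
python3 - <<'E'
from h import *
np.set_printoptions(precision=4,suppress=True)
o=telemetry.get_obs();print(o['tool_pos'],o['orientation'],o['opening'],o['force'],o['moment'])
E
```

```text
[ 0.5243 -0.184   0.1201] [-179.9865   -0.0126  174.2185] 0.02182681884200361 [ 0.1249 -0.3638 -3.6337] [ 0.0358  0.0159 -0.0379]
```

jog_arm(
  targets="0 0 0.001 0 0 0 -1;0 0 0.002 0 0 0 -1;0 0 0.003 0 0 0 -1;0 0 0.004 0 0 0 -1;0 0 0.0045 0 0 0 -1;0 0 0.005 0 0 0 -1;0 0 0.0053 0 0 0 -1;0 0 0.0055 0 0 0 -1",
)

```text
clock: 11.15
tool_pos: [0.5243, -0.184, 0.1147]
orientation: [-180.0, -0.0, 174.2]
force: [-1.3, 0.3, -2.5]
opening: 0.022
```

```bash
python3 - <<'E'
from h import *
np.set_printoptions(precision=4,suppress=True)
o=telemetry.get_obs();print(o['tool_pos'],o['orientation'],o['opening'],o['force'],o['moment'])
E
```

```text
[ 0.5243 -0.184   0.1147] [-179.9846   -0.0099  174.2185] 0.022016960136844906 [-1.3473  0.3072 -2.4628] [0.0785 0.1428 0.005 ]
```

jog_arm(
  targets="0 0 0 0 0 0 1;0 0 0 0 0 0 1;0 0 0 0 0 0 1;0 0 -0.01 0 0 0 1;0 0 -0.035 0 0 0 1;0 0 -0.06 0 0 -10 1;0 0.02 -0.075 0 0 -20 1;0 0.05 -0.085 0 0 -30 1",
)

```text
clock: 12.15
tool_pos: [0.5298, -0.1343, 0.2014]
orientation: [-179.9, 0.1, -155.5]
force: [0.3, 0.2, 0.4]
opening: 0.0876
```

```bash
python3 - <<'E'
from h import *
np.set_printoptions(precision=4,suppress=True)
for n in ['scene','side']:
    s=snapshot(n);np.savez(n+'p.npz',**{k:np.array(v) for k,v in s.items()})
    uv=proj(s,[.5242,-.1844,.12]).astype(int);c=s['img'][uv[1]-60:uv[1]+60,uv[0]-80:uv[0]+80]
    cv2.imwrite(f'pics/{n}p.png',cv2.cvtColor(cv2.resize(c,None,fx=5,fy=5,interpolation=cv2.INTER_CUBIC),cv2.COLOR_RGB2BGR))
o=telemetry.get_obs();print(o['tool_pos'],o['orientation'],o['opening'],o['force'],o['moment'])
c,s_=np.cos(np.radians(-5.78)),np.sin(np.radians(-5.78))
F=lambda u,v,z:[.5243+c*u-s_*v,-.184+s_*u+c*v,z]
print(F(0,.1155,.135),rel(F(0,.1155,.135),[180,0,-95.78]))
E
```

```text
[ 0.5305 -0.1327  0.202 ] [-179.9121    0.171  -155.4311] 0.08762288734654862 [ 0.0952 -0.2326 -0.6233] [ 0.004   0.0196 -0.0288]
[np.float64(0.5359318909036281), np.float64(-0.06908721083357999), 0.135] (array([-0.0311,  0.0557,  0.067 ]), array([ -0.17,   0.11, -59.65]))
```

View pics/scenep.png

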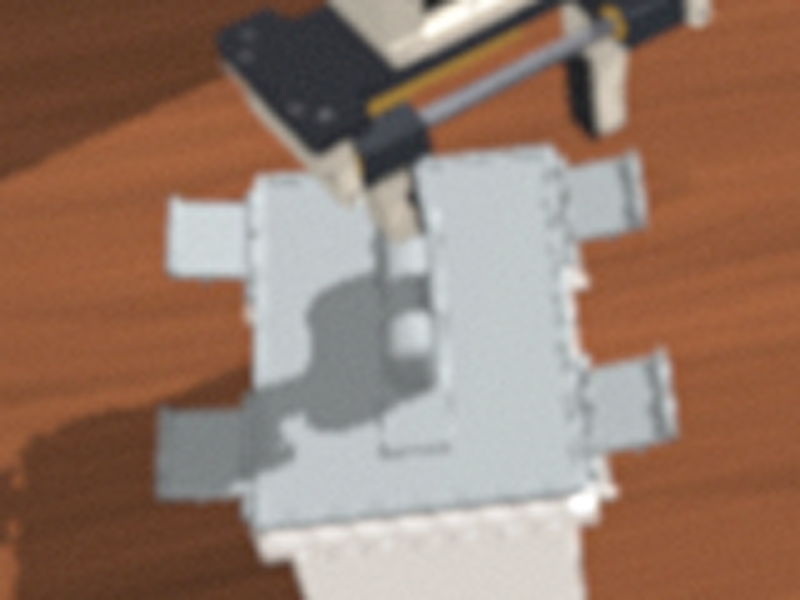

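View pics/sidep.png

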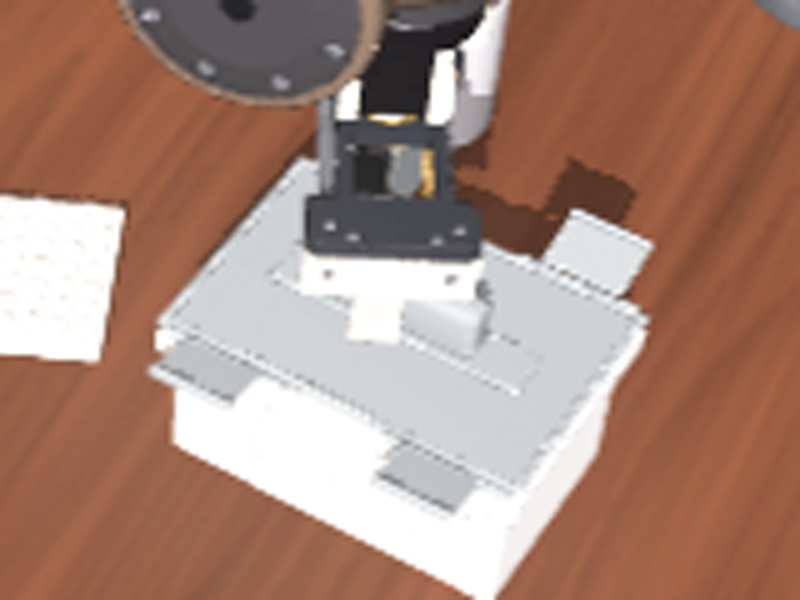

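jog_arm(
  targets="-0.005 0.01 0 0 0 -10 1;-0.01 0.02 0.01 0 0 -20 1;-0.016 0.03 0.02 0 0 -30 1;-0.022 0.04 0.035 0 0 -40 1;-0.028 0.05 0.05 0 0 -50 1;-0.031 0.056 0.062 -0.2 0.1 -59.6 1;-0.031 0.056 0.067 -0.2 0.1 -59.6 1;-0.031 0.056 0.067 -0.2 0.1 -59.6 1",
)

```text
clock: 13.25
tool_pos: [0.5356, -0.0693, 0.135]
orientation: [180.0, 0.0, -96.1]
force: [-0.3, -1.1, 0.4]
opening: 0.0875
```

```bash
cat >> h.py <<'E'
LP=[.5243,-.184,-5.78]
def F(u,v,z):
    c,s_=np.cos(np.radians(LP[2])),np.sin(np.radians(LP[2]));return [LP[0]+c*u-s_*v,LP[1]+s_*u+c*v,z]
def st(u=None,v=None,z=None,yaw=-95.78):
    np.set_printoptions(precision=4,suppress=True)
    o=telemetry.get_obs();c,s_=np.cos(np.radians(LP[2])),np.sin(np.radians(LP[2]));d=np.array(o['tool_pos'])[:2]-LP[:2]
    f=o['force']
    print('t',round(o['clock'],2),'uvz',np.array([d@[c,s_],d@[-s_,c],o['tool_pos'][2]])*1000,o['orientation'],'F uvz',np.array([f[0]*c+f[1]*s_,-f[0]*s_+f[1]*c,f[2]]),'M',o['moment'],o['opening'])
    if u is not None: print(rel(F(u,v,z),[180,0,yaw]))
E
python3 - <<'E'
from h import *
st(0,.1155,.100)
s=snapshot('wrist');save(s,'wf0')
s=snapshot('side');save(s,'sf0')
E
```

```text
t 13.25 uvz [ -0.3136 115.3005 135.0413] [179.9624   0.0101 -96.0782] F uvz [-0.2348 -1.0919  0.382 ] M [ 0.0783  0.1005 -0.0099] 0.08750435248139014
(array([-0.0002, -0.0003,  0.035 ]), array([ 0.04,  0.01, -0.3 ]))
```

View pics/wf0.png

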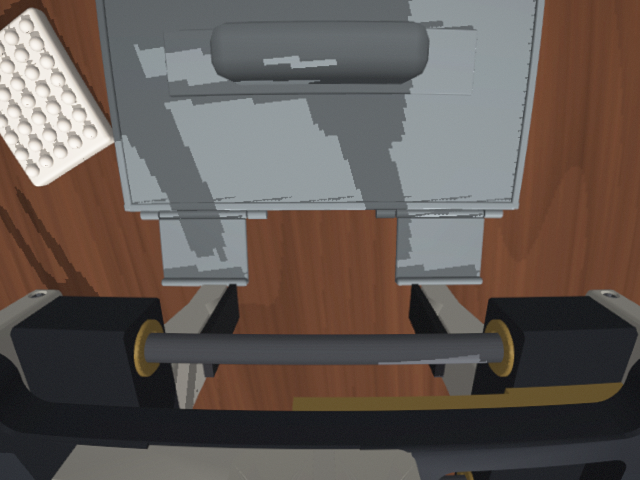

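View pics/sf0.png

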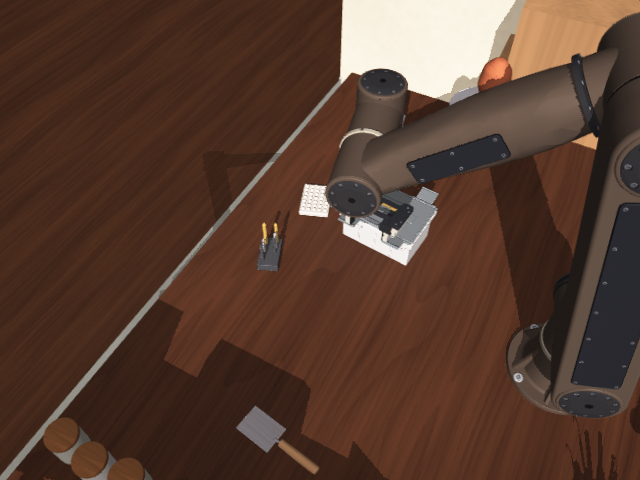

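```bash
python3 - <<'E'
from h import *
np.set_printoptions(precision=2,suppress=True)
s=snapshot('wrist')
c,s_=np.cos(np.radians(LP[2])),np.sin(np.radians(LP[2]))
def uvz(p): d=p[:2]-LP[:2];return np.array([d@[c,s_],d@[-s_,c],p[2]])*1000
for col,row in [(205,283),(205,280),(205,276),(205,265),(205,240),(205,225),(440,281),(440,278),(440,265),(440,240),(440,225),(320,209),(320,205),(320,190),(225,287),(225,291),(430,290),(215,300)]:
    print(col,row,uvz(world(s,[col,row])))
R,t=toolmat();C=-s['R'].T@s['t'];print(R.T@(C-t))
E
```

```text
205 283 [ 64.64 111.41 121.13]
205 280 [ 64.43 109.6  121.14]
205 276 [ 65.47 108.77 117.64]
205 265 [ 65.1  102.57 116.6 ]
205 240 [ 64.25  88.68 114.47]
205 225 [ 63.67  80.42 113.5 ]
440 281 [-64.32 110.2  121.99]
440 278 [-64.28 108.6  121.57]
440 265 [-65.08 102.76 117.12]
440 240 [-64.76  89.3  113.8 ]
440 225 [-64.27  81.03 112.72]
320 209 [  1.17  72.91 108.94]
320 205 [  1.12  69.97 112.19]
320 190 [  1.1   62.37 109.62]
225 287 [ 46.5  102.74 143.94]
225 291 [ 46.42 104.41 144.84]
430 290 [-51.15 103.67 145.93]
215 300 [ 47.88 103.39 155.87]
[ 0.09  0.   -0.16]
```

jog_arm(
  targets="-0.002 0 0.01 0 0 -0.3 1;-0.002 0 0.018 0 0 -0.3 1;-0.002 0 0.024 0 0 -0.3 1;-0.002 0 0.028 0 0 -0.3 1;-0.002 0 0.032 0 0 -0.3 1;-0.002 0 0.036 0 0 -0.3 1;-0.002 0 0.04 0 0 -0.3 1;-0.002 0 0.043 0 0 -0.3 1",
)

```text
clock: 14.4
tool_pos: [0.5362, -0.0673, 0.0924]
orientation: [-180.0, 0.0, -95.7]
force: [-0.6, -0.8, 1.2]
opening: 0.0876
```

```bash
python3 - <<'E'
from h import *
st(0,.1175,.078)
E
```

```text
t 14.4 uvz [  0.0829 117.3008  92.3924] [-179.9726    0.0251  -95.6732] F uvz [-0.5285 -0.8459  1.1978] M [-0.2552  0.1426  0.0139] 0.08762492994408753
(array([-0.0002,  0.0001,  0.0144]), array([-0.03,  0.03,  0.11]))
```

jog_arm(
  targets="0 0 0.003 0 0 0 1;0 0 0.006 0 0 0 1;0 0 0.009 0 0 0 1;0 0 0.012 0 0 0 1;0 0 0.015 0 0 0 1;0 0 0.018 0 0 0 1;0 0 0.02 0 0 0 1;0 0 0.022 0 0 0 1",
)

```text
clock: 15.4
tool_pos: [0.5363, -0.0672, 0.0703]
orientation: [-180.0, 0.0, -95.7]
force: [0.4, 1.2, 0.3]
opening: 0.0875
```

```bash
python3 - <<'E'
from h import *
st(.065,.1195,.070)
s=snapshot('wrist');save(s,'wf1')
c,s_=np.cos(np.radians(LP[2])),np.sin(np.radians(LP[2]))
def uvz(p): d=p[:2]-LP[:2];return np.array([d@[c,s_],d@[-s_,c],p[2]])*1000
for col,row in [(190,283),(190,275),(190,268),(190,260),(455,283),(455,275),(455,268),(455,260)]: print(col,row,uvz(world(s,[col,row])))
E
```

```text
t 15.4 uvz [  0.2006 117.4127  70.3289] [-179.9612    0.0283  -95.6636] F uvz [0.2433 1.2037 0.3117] M [0.3412 0.0182 0.0288] 0.08754000504846485
(array([-0.002 , -0.0648,  0.0004]), array([-0.04,  0.03,  0.12]))
190 283 [ 61.995  101.3926  82.4132]
190 275 [57.466  93.0636 91.939 ]
190 268 [ 52.3541  85.041  103.1641]
190 260 [ 49.8848  79.6962 108.1072]
455 283 [-61.1801 100.3097  83.9233]
455 275 [-57.8838  93.3241  90.5811]
455 268 [-51.8818  84.3637 104.0384]
455 260 [-49.4123  79.0452 109.0157]
```

View pics/wf1.png

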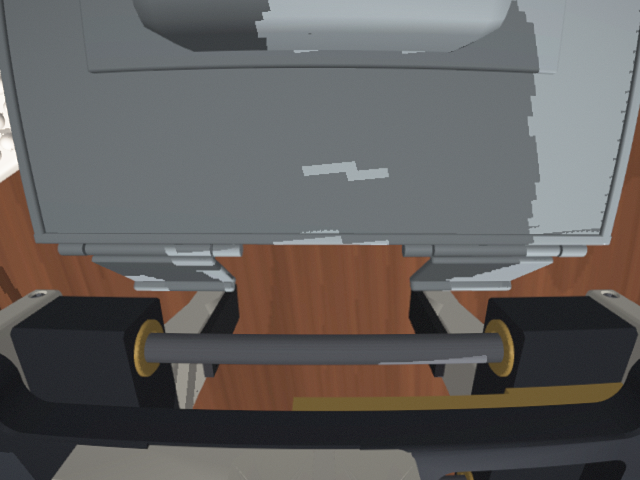

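jog_arm(
  targets="-0.003 -0.01 0 0 0 0 -1;-0.004 -0.02 0 0 0 0.1 -1;-0.004 -0.03 0 0 0 0.1 -1;-0.004 -0.04 0 0 0 0.1 -1;-0.004 -0.05 0 0 0 0.1 -1;-0.004 -0.06 0 0 0 0.1 -1;-0.004 -0.065 0 0 0 0.1 -1;-0.004 -0.065 0 0 0 0.1 -1",
)

```text
clock: 16.45
tool_pos: [0.6015, -0.0697, 0.07]
orientation: [-180.0, 0.0, -95.8]
force: [-0.8, 0.9, 0.3]
opening: 0.0131
```

```bash
python3 - <<'E'
from h import *
st(.065,.1145,.070)
E
```

```text
t 16.45 uvz [ 65.2615 121.468   69.9819] [-179.9857    0.0266  -95.7825] F uvz [-0.8609  0.7784  0.2718] M [ 0.0218  0.1246 -0.0093] 0.0130946581068505
(array([ 0.007 ,  0.0003, -0.    ]), array([-0.01,  0.03, -0.  ]))
```

jog_arm(
  targets="0.002 0 0 0 0 0 -1;0.004 0 0 0 0 0 -1;0.005 0 0 0 0 0 -1;0.006 0 0.0003 0 0 0 -1;0.0068 0 0.0006 0 0 0 -1;0.0075 0 0.001 0 0 0 -1;0.008 0 0.0012 0 0 0 -1;0.008 0 0.0012 0 0 0 -1",
)

```text
clock: 17.45
tool_pos: [0.6006, -0.0759, 0.068]
orientation: [-180.0, 0.2, -95.8]
force: [0.4, 9.9, -4.4]
opening: 0.0005
```

```bash
python3 - <<'E'
from h import *
st()
E
```

```text
t 17.45 uvz [ 65.0319 115.2449  68.0195] [-179.9868    0.1516  -95.786 ] F uvz [-0.6126  9.9221 -4.4164] M [ 3.549  -0.2145  0.0189] 0.0005174683758921084
```

jog_arm(
  targets="0.0018 0 0.0005 0 0 0 -1;0.002 0 0.001 0 0 0 -1;0.0023 0 0.0015 0 0 0 -1;0.0026 0 0.002 0 0 0 -1;0.0029 0 0.0024 0 0 0 -1;0.0032 0 0.0028 0 0 0 -1;0.0032 0 0.003 0 0 0 -1;0.0032 0 0.003 0 0 0 -1",
)

```text
clock: 18.45
tool_pos: [0.6004, -0.0781, 0.065]
orientation: [-180.0, 0.2, -95.8]
force: [0.5, 6.0, 0.3]
opening: 0.0003
```

```bash
python3 - <<'E'
from h import *
st()
E
```

```text
t 18.45 uvz [ 65.0457 113.0275  64.9825] [-179.9628    0.216   -95.7785] F uvz [-0.104   6.0485  0.3363] M [ 2.2403  0.1001 -0.0267] 0.00030606017372396006
```

jog_arm(
  targets="0.0012 0 0.0004 0 0 0 -1;0.0016 0 0.0008 0 0 0 -1;0.002 0 0.001 0 0 0 -1;0.0024 0 0.0013 0 0 0 -1;0.0028 0 0.0015 0 0 0 -1;0.003 0 0.0017 0 0 0 -1;0.0032 0 0.0018 0 0 0 -1;0.0032 0 0.0018 0 0 0 -1",
)

```text
clock: 19.45
tool_pos: [0.6002, -0.08, 0.0632]
orientation: [-179.9, 0.3, -95.8]
force: [0.4, 7.8, 0.3]
opening: 0.0007
```

```bash
python3 - <<'E'
from h import *
st()
E
```

```text
t 19.45 uvz [ 65.0447 111.1568  63.1653] [-179.9316    0.3081  -95.7757] F uvz [-0.3981  7.8471  0.3278] M [ 2.8838  0.2166 -0.0076] 0.0006617732439562506
```

jog_arm(
  targets="0.0015 0 0.0003 0 0 0 -1;0.0018 0 0.0006 0 0 0 -1;0.0022 0 0.0008 0 0 0 -1;0.0025 0 0.001 0 0 0 -1;0.0028 0 0.0012 0 0 0 -1;0.0031 0 0.0014 0 0 0 -1;0.0034 0 0.0015 0 0 0 -1;0.0034 0 0.0015 0 0 0 -1",
)

```text
clock: 20.45
tool_pos: [0.5998, -0.0825, 0.0613]
orientation: [-179.9, 0.4, -95.8]
force: [-0.2, 5.3, -3.8]
opening: 0.0001
```

```bash
python3 - <<'E'
from h import *
st()
E
```

```text
t 20.45 uvz [ 64.8763 108.5672  61.3474] [-179.9339    0.3603  -95.7721] F uvz [-0.7343  5.2213 -3.8029] M [ 1.7579 -0.0582  0.0509] 0.00012599019927185648
```

jog_arm(
  targets="0.001 0 0.0003 0 0 0 -1;0.0012 0 0.0006 0 0 0 -1;0.0014 0 0.0008 0 0 0 -1;0.0016 0 0.001 0 0 0 -1;0.0018 0 0.001 0 0 0 -1;0.002 0 0.001 0 0 0 -1;0.0021 0 0.001 0 0 0 -1;0.0021 0 0.001 0 0 0 -1",
)

```text
clock: 21.45
tool_pos: [0.5996, -0.0846, 0.0603]
orientation: [-179.9, 0.4, -95.8]
force: [0.3, 0.1, -0.1]
opening: 0.0005
```

```bash
python3 - <<'E'
from h import *
st()
E
```

```text
t 21.45 uvz [ 64.8645 106.4871  60.3   ] [-179.9363    0.3614  -95.7738] F uvz [ 0.2925  0.1586 -0.1147] M [0.0065 0.1565 0.0155] 0.0004977075590649324
```

jog_arm(
  targets="0.0005 0 0.0002 0 0 0 -1;0.001 0 0.0004 0 0 0 -1;0.0014 0 0.0006 0 0 0 -1;0.0018 0 0.0008 0 0 0 -1;0.0022 0 0.001 0 0 0 -1;0.0025 0 0.001 0 0 0 -1;0.0025 0 0.001 0 0 0 -1;0.0025 0 0.001 0 0 0 -1",
)

```text
clock: 22.45
tool_pos: [0.5995, -0.0863, 0.0594]
orientation: [-179.9, 0.4, -95.8]
force: [-1.4, 7.9, 2.5]
opening: 0.0005
```

```bash
python3 - <<'E'
from h import *
st()
E
```

```text
t 22.45 uvz [ 64.9554 104.7917  59.4071] [-179.9145    0.4092  -95.7605] F uvz [-2.2066  7.6729  2.5151] M [ 2.3832  0.4674 -0.0286] 0.00045926873319817945
```

jog_arm(
  targets="-0.01 0 0 0 0 0 -1;-0.012 0 -0.04 0 0 0 -1;0.01 0.01 -0.09 0 0 0 -1;0.06 0.04 -0.108 0 0 0 -1;0.115 0.075 -0.11 0 0 0 -1;0.17 0.11 -0.105 0 0 0 -1;0.212 0.13 -0.085 0 0 0 -1;0.2223 0.13 -0.075 -0.1 -0.4 0 -1",
)

```text
clock: 23.45
tool_pos: [0.4451, -0.2965, 0.1319]
orientation: [179.9, 0.8, -95.9]
force: [0.1, 0.3, 1.4]
opening: 0.0004
```

```bash
python3 - <<'E'
from h import *
st(-.065,-.1175,.07)
for n in ['scene','wrist']:
    s=snapshot(n);np.savez(n+'q.npz',**{k:np.array(v) for k,v in s.items()})
    if n=='wrist': save(s,'wq');continue
    uv=proj(s,[.5242,-.1844,.12]).astype(int);c=s['img'][uv[1]-60:uv[1]+60,uv[0]-80:uv[0]+80]
    cv2.imwrite(f'pics/{n}q.png',cv2.cvtColor(cv2.resize(c,None,fx=5,fy=5,interpolation=cv2.INTER_CUBIC),cv2.COLOR_RGB2BGR))
E
```

```text
t 23.45 uvz [ -67.4725 -119.927   131.8777] [179.9039   0.8197 -95.9355] F uvz [0.0458 0.2685 1.3644] M [ 0.0442  0.0425 -0.0405] 0.0004410985585040908
(array([-0.0015, -0.0026,  0.0619]), array([ 0.1 ,  0.82, -0.15]))
```

View pics/sceneq.png

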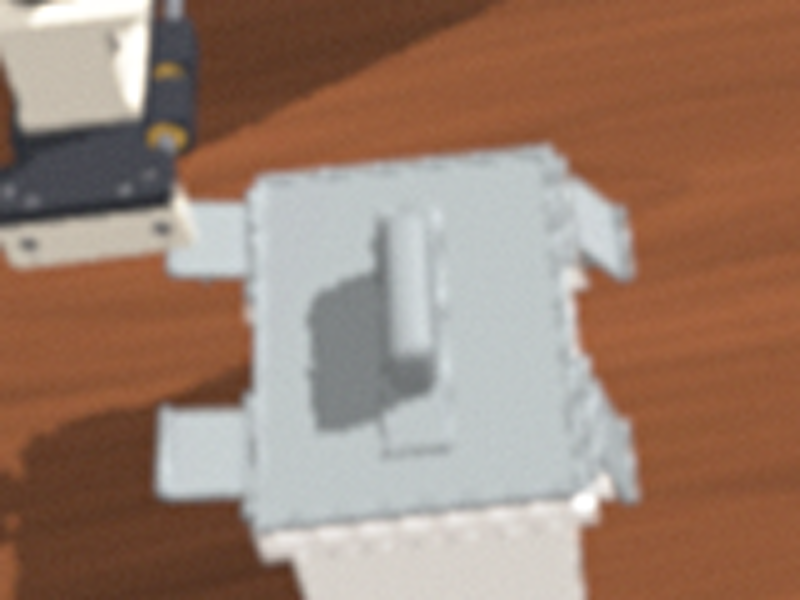

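View pics/wq.png

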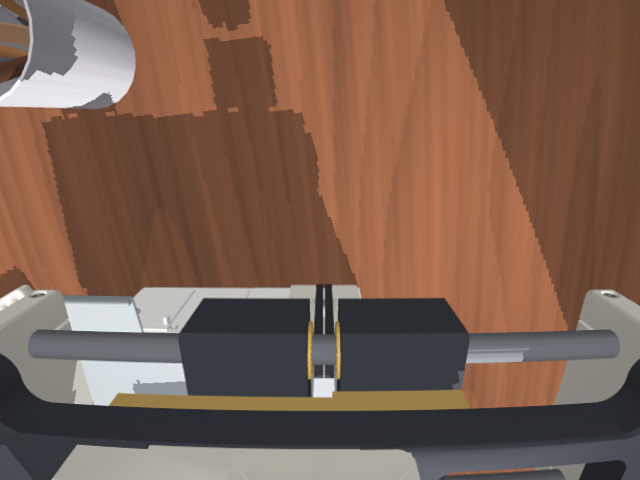

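jog_arm(
  targets="-0.0015 -0.0026 0.015 0.1 0.8 0 -1;-0.0015 -0.0026 0.025 0.1 0.8 0 -1;-0.0015 -0.0026 0.034 0.1 0.8 0 -1;-0.0015 -0.0026 0.041 0.1 0.8 0 -1;-0.0015 -0.0026 0.047 0.1 0.8 0 -1;-0.0015 -0.0026 0.053 0.1 0.8 0 -1;-0.0015 -0.0026 0.058 0.1 0.8 0 -1;-0.0015 -0.0026 0.062 0.1 0.8 0 -1",
)

```text
clock: 24.55
tool_pos: [0.4494, -0.2937, 0.0693]
orientation: [180.0, 0.0, -95.9]
force: [-0.2, -0.3, 1.3]
opening: 0.0002
```

```bash
python3 - <<'E'
from h import *
st(-.065,-.115,.068)
E
```

```text
t 24.55 uvz [ -63.4678 -116.6923   69.2597] [179.9656   0.0228 -95.895 ] F uvz [-0.1802 -0.2832  1.3422] M [-0.0462  0.1015 -0.0388] 0.00017688658721370205
(array([-0.0017,  0.0015,  0.0013]), array([ 0.03,  0.02, -0.11]))
```

jog_arm(
  targets="-0.0005 0.0008 0.0005 0 0 0 -1;-0.001 0.0015 0.001 0 0 0 -1;-0.0015 0.0015 0.0014 0 0 0 -1;-0.002 0.0015 0.0018 0 0 0 -1;-0.0025 0.0015 0.0022 0 0 0 -1;-0.003 0.0015 0.0025 0 0 0 -1;-0.0033 0.0015 0.0027 0 0 0 -1;-0.0033 0.0015 0.0027 0 0 0 -1",
)

```text
clock: 25.55
tool_pos: [0.4489, -0.2913, 0.0669]
orientation: [-179.9, -0.0, -95.9]
force: [1.4, -7.8, -3.7]
opening: 0.0006
```

```bash
python3 - <<'E'
from h import *
st()
E
```

```text
t 25.55 uvz [ -64.213  -114.3168   66.888 ] [-179.9499   -0.0491  -95.8843] F uvz [ 2.221  -7.6277 -3.6648] M [-3.0818 -0.6163 -0.0338] 0.0005958164367633592
```

jog_arm(
  targets="-0.0012 0 0.0006 0 0 0 -1;-0.0016 0 0.0012 0 0 0 -1;-0.002 0 0.0016 0 0 0 -1;-0.0023 0 0.002 0 0 0 -1;-0.0026 0 0.0023 0 0 0 -1;-0.0028 0 0.0026 0 0 0 -1;-0.003 0 0.0028 0 0 0 -1;-0.003 0 0.0028 0 0 0 -1",
)

```text
clock: 26.55
tool_pos: [0.4493, -0.2891, 0.0644]
orientation: [-179.9, -0.1, -95.9]
force: [0.8, -6.8, -1.5]
opening: 0.0007
```

```bash
python3 - <<'E'
from h import *
st()
E
```

```text
t 26.55 uvz [ -63.9982 -112.122    64.3881] [-179.9221   -0.1106  -95.8711] F uvz [ 1.496  -6.6594 -1.543 ] M [-2.6882 -0.079  -0.0453] 0.0007319381255648733
```

jog_arm(
  targets="-0.0012 0 0.0005 0 0 0 -1;-0.0016 0 0.001 0 0 0 -1;-0.002 0 0.0013 0 0 0 -1;-0.0024 0 0.0016 0 0 0 -1;-0.0028 0 0.0018 0 0 0 -1;-0.003 0 0.002 0 0 0 -1;-0.0033 0 0.0021 0 0 0 -1;-0.0033 0 0.0021 0 0 0 -1",
)

```text
clock: 27.55
tool_pos: [0.4496, -0.287, 0.0625]
orientation: [-179.9, -0.2, -95.9]
force: [0.7, -9.1, -3.3]
opening: 0.0007
```

```bash
python3 - <<'E'
from h import *
st()
E
```

```text
t 27.55 uvz [ -63.9951 -110.0131   62.5482] [-179.9139   -0.1934  -95.8638] F uvz [ 1.5996 -8.9601 -3.317 ] M [-3.605   0.1361 -0.0564] 0.0006905652553144366
```

jog_arm(
  targets="-0.0014 0 0.0005 0 0 0 -1;-0.0017 0 0.0009 0 0 0 -1;-0.002 0 0.0012 0 0 0 -1;-0.0022 0 0.0015 0 0 0 -1;-0.0024 0 0.0017 0 0 0 -1;-0.0026 0 0.0018 0 0 0 -1;-0.0029 0 0.0019 0 0 0 -1;-0.0029 0 0.0019 0 0 0 -1",
)

```text
clock: 28.55
tool_pos: [0.4498, -0.285, 0.0608]
orientation: [-179.9, -0.3, -95.9]
force: [0.9, -8.2, -2.9]
opening: 0.0002
```

```bash
python3 - <<'E'
from h import *
st()
E
```

```text
t 28.55 uvz [ -63.9934 -108.0253   60.8434] [-179.9058   -0.2557  -95.8614] F uvz [ 1.6844 -8.0644 -2.9155] M [-3.023  -0.0104 -0.0376] 0.0002066498314129382
```

jog_arm(
  targets="-0.0012 0 0.0004 0 0 0 -1;-0.0015 0 0.0008 0 0 0 -1;-0.0017 0 0.001 0 0 0 -1;-0.0019 0 0.0012 0 0 0 -1;-0.0021 0 0.0013 0 0 0 -1;-0.0023 0 0.0014 0 0 0 -1;-0.0025 0 0.0015 0 0 0 -1;-0.0025 0 0.0015 0 0 0 -1",
)

```text
clock: 29.55
tool_pos: [0.45, -0.2825, 0.0593]
orientation: [-179.9, -0.3, -95.9]
force: [-0.1, -0.8, 0.3]
opening: 0.0006
```

```bash
python3 - <<'E'
from h import *
st()
E
```

```text
t 29.55 uvz [ -63.9827 -105.4962   59.3308] [-179.9065   -0.253   -95.8594] F uvz [ 0.013  -0.8302  0.3274] M [0.0358 0.0948 0.0315] 0.0006217883701667428
```

jog_arm(
  targets="-0.0005 0 0.0002 0 0 0 -1;-0.001 0 0.0004 0 0 0 -1;-0.0014 0 0.0006 0 0 0 -1;-0.0018 0 0.0008 0 0 0 -1;-0.0022 0 0.001 0 0 0 -1;-0.0025 0 0.001 0 0 0 -1;-0.0025 0 0.001 0 0 0 -1;-0.0025 0 0.001 0 0 0 -1",
)

```text
clock: 30.55
tool_pos: [0.4503, -0.2805, 0.0585]
orientation: [-179.9, -0.3, -95.9]
force: [-0.8, -5.6, 1.4]
opening: 0.0003
```

```bash
python3 - <<'E'
from h import *
st(-.065,-.1175,.15)
E
```

```text
t 30.55 uvz [ -63.9563 -103.4245   58.4562] [-179.9016   -0.2837  -95.854 ] F uvz [-0.2381 -5.6263  1.4256] M [-1.8962  0.5288  0.0186] 0.00031042881420313066
(array([ 0.0145,  0.0009, -0.0915]), array([-0.1 , -0.28, -0.07]))
```

jog_arm(
  targets="0.013 0 0 0 0 0 -1;0.0145 0 -0.045 -0.1 -0.3 0 -1;0.0145 -0.02 -0.074 -0.1 -0.3 0 -1;0.0145 -0.075 -0.074 -0.1 -0.3 0 -1;0.0145 -0.12 -0.074 -0.1 -0.3 0 -1;0.0145 -0.129 -0.065 -0.1 -0.3 0 -1;0.0145 -0.129 -0.052 -0.1 -0.3 0 -1;0.0145 -0.129 -0.042 -0.1 -0.3 0 -1",
)

```text
clock: 31.55
tool_pos: [0.5755, -0.3077, 0.0994]
orientation: [179.9, 0.1, -95.9]
force: [0.2, 0.1, 0.5]
opening: 0.0007
```

```bash
python3 - <<'E'
from h import *
st(.065,-.1175,.07)
E
```

```text
t 31.55 uvz [  63.367  -117.886    99.3542] [179.8985   0.0545 -95.8882] F uvz [0.169  0.1439 0.5256] M [0.1465 0.1259 0.0247] 0.0007185155023029615
(array([-0.0004, -0.0017,  0.0294]), array([ 0.1 ,  0.05, -0.11]))
```

jog_arm(
  targets="-0.0002 -0.001 0.005 0 0 0 -1;-0.0004 -0.0017 0.01 0.1 0 0 -1;-0.0004 -0.0017 0.014 0.1 0 0 -1;-0.0004 -0.0017 0.018 0.1 0 0 -1;-0.0004 -0.0017 0.022 0.1 0 0 -1;-0.0004 -0.0017 0.026 0.1 0 0 -1;-0.0004 -0.0017 0.029 0.1 0 0 -1;-0.001 -0.0017 0.03 0.1 0 0 -1",
)

```text
clock: 32.55
tool_pos: [0.5771, -0.3068, 0.0691]
orientation: [180.0, 0.1, -95.9]
force: [0.7, -0.0, -0.3]
opening: 0.0
```

```bash
python3 - <<'E'
from h import *
st()
E
```

```text
t 32.55 uvz [  64.9121 -116.888    69.0758] [179.9799   0.055  -95.8935] F uvz [ 0.6781  0.051  -0.2746] M [-0.1378  0.1774 -0.0249] 4.800482914152387e-05
```

jog_arm(
  targets="-0.0006 0 0.0005 0 0 0 -1;-0.0012 0 0.001 0 0 0 -1;-0.0018 0 0.0014 0 0 0 -1;-0.0023 0 0.0018 0 0 0 -1;-0.0028 0 0.0022 0 0 0 -1;-0.0032 0 0.0025 0 0 0 -1;-0.0036 0 0.0028 0 0 0 -1;-0.0036 0 0.0028 0 0 0 -1",
)

```text
clock: 33.55
tool_pos: [0.5775, -0.3031, 0.0663]
orientation: [180.0, 0.1, -95.9]
force: [-0.1, -0.9, -1.2]
opening: 0.0007
```

```bash
python3 - <<'E'
from h import *
st()
s=snapshot('side');save(s,'s3')
E
```

```text
t 33.55 uvz [  64.9083 -113.175    66.2991] [179.9781   0.0594 -95.8897] F uvz [-0.0225 -0.928  -1.1566] M [-0.3983  0.172   0.0088] 0.0006921059525342996
```

jog_arm(
  targets="-0.0005 0 0.0004 0 0 0 -1;-0.001 0 0.0008 0 0 0 -1;-0.0015 0 0.0011 0 0 0 -1;-0.002 0 0.0014 0 0 0 -1;-0.0025 0 0.0017 0 0 0 -1;-0.0028 0 0.002 0 0 0 -1;-0.0032 0 0.0022 0 0 0 -1;-0.0032 0 0.0022 0 0 0 -1",
)

```text
clock: 34.6
tool_pos: [0.5778, -0.2999, 0.0641]
orientation: [180.0, 0.1, -95.9]
force: [-0.4, -0.9, -1.0]
opening: 0.0002
```

```bash
python3 - <<'E'
from h import *
st()
E
```

```text
t 34.6 uvz [  64.9513 -109.9399   64.1407] [179.9818   0.0594 -95.8867] F uvz [-0.3336 -0.9622 -1.0348] M [-0.215   0.1021 -0.0043] 0.00023782548972044962
```

jog_arm(
  targets="-0.0005 0 0.0003 0 0 0 -1;-0.001 0 0.0006 0 0 0 -1;-0.0013 0 0.0008 0 0 0 -1;-0.0016 0 0.001 0 0 0 -1;-0.0019 0 0.0012 0 0 0 -1;-0.0022 0 0.0013 0 0 0 -1;-0.0025 0 0.0014 0 0 0 -1;-0.0025 0 0.0014 0 0 0 -1",
)

```text
clock: 35.6
tool_pos: [0.5781, -0.2976, 0.0626]
orientation: [180.0, 0.1, -95.9]
force: [-0.4, -4.4, -2.1]
opening: 0.0005
```

```bash
python3 - <<'E'
from h import *
st()
E
```

```text
t 35.6 uvz [  64.9275 -107.5702   62.6481] [179.9769   0.053  -95.89  ] F uvz [ 0.0572 -4.3725 -2.1234] M [-1.4655  0.2211  0.0179] 0.00048729572581517256
```

jog_arm(
  targets="-0.0008 0 0.0003 0 0 0 -1;-0.0011 0 0.0006 0 0 0 -1;-0.0014 0 0.0008 0 0 0 -1;-0.0017 0 0.001 0 0 0 -1;-0.002 0 0.0012 0 0 0 -1;-0.0023 0 0.0013 0 0 0 -1;-0.0026 0 0.0014 0 0 0 -1;-0.0026 0 0.0014 0 0 0 -1",
)

```text
clock: 36.6
tool_pos: [0.5782, -0.2955, 0.0612]
orientation: [180.0, 0.0, -95.9]
force: [0.2, -5.8, -2.4]
opening: 0.0002
```

```bash
python3 - <<'E'
from h import *
st()
E
```

```text
t 36.6 uvz [  64.8911 -105.4589   61.2426] [179.9721   0.0212 -95.8914] F uvz [ 0.7776 -5.7376 -2.4075] M [-2.4022  0.213  -0.0152] 0.00021863908032503427
```

jog_arm(
  targets="-0.001 0 0.0003 0 0 0 -1;-0.0013 0 0.0006 0 0 0 -1;-0.0016 0 0.0008 0 0 0 -1;-0.0019 0 0.001 0 0 0 -1;-0.0022 0 0.0011 0 0 0 -1;-0.0025 0 0.0012 0 0 0 -1;-0.0028 0 0.0013 0 0 0 -1;-0.0028 0 0.0013 0 0 0 -1",
)

```text
clock: 37.6
tool_pos: [0.5784, -0.2936, 0.06]
orientation: [180.0, -0.0, -95.9]
force: [-0.9, -8.6, -3.6]
opening: 0.0003
```

```bash
python3 - <<'E'
from h import *
st()
E
```

```text
t 37.6 uvz [  64.8976 -103.5529   60.014 ] [179.9736  -0.0356 -95.8923] F uvz [-0.0007 -8.6784 -3.6171] M [-3.1762  0.3183 -0.003 ] 0.0002877230090906136
```

jog_arm(
  targets="-0.0012 0 0.0003 0 0 0 -1;-0.0014 0 0.0005 0 0 0 -1;-0.0016 0 0.0007 0 0 0 -1;-0.0018 0 0.0008 0 0 0 -1;-0.002 0 0.0009 0 0 0 -1;-0.0022 0 0.001 0 0 0 -1;-0.0025 0 0.0011 0 0 0 -1;-0.0025 0 0.0011 0 0 0 -1",
)

```text
clock: 38.6
tool_pos: [0.5786, -0.2908, 0.0588]
orientation: [180.0, -0.0, -95.9]
force: [-0.2, -3.2, -2.3]
opening: 0.0005
```

```bash
python3 - <<'E'
from h import *
st()
E
```

```text
t 38.6 uvz [  64.8255 -100.7752   58.7887] [179.9646  -0.0168 -95.8946] F uvz [ 0.1611 -3.1632 -2.2993] M [-0.8475  0.1454 -0.0191] 0.0004559159776361801
```

jog_arm(
  targets="-0.0005 0 0.0001 0 0 0 -1;-0.0008 0 0.0002 0 0 0 -1;-0.001 0 0.0003 0 0 0 -1;-0.0012 0 0.0004 0 0 0 -1;-0.0014 0 0.0004 0 0 0 -1;-0.0016 0 0.0005 0 0 0 -1;-0.0018 0 0.0005 0 0 0 -1;-0.0018 0 0.0005 0 0 0 -1",
)

```text
clock: 39.6
tool_pos: [0.5788, -0.289, 0.0583]
orientation: [180.0, -0.0, -95.9]
force: [0.0, 0.5, -0.5]
opening: 0.0002
```

```bash
python3 - <<'E'
from h import *
st()
E
```

```text
t 39.6 uvz [ 64.786  -99.0287  58.2812] [179.961   -0.0175 -95.8991] F uvz [-0.0003  0.4561 -0.4622] M [0.0601 0.0835 0.0107] 0.00023275378419358424
```

Force has gone; feel for the stop.

jog_arm(
  targets="-0.0005 0 0.0001 0 0 0 -1;-0.001 0 0.0002 0 0 0 -1;-0.0014 0 0.0003 0 0 0 -1;-0.0017 0 0.0004 0 0 0 -1;-0.002 0 0.0005 0 0 0 -1;-0.0023 0 0.0005 0 0 0 -1;-0.0026 0 0.0005 0 0 0 -1;-0.0026 0 0.0005 0 0 0 -1",
)

```text
clock: 40.6
tool_pos: [0.5789, -0.288, 0.0581]
orientation: [180.0, -0.1, -95.9]
force: [-0.4, -9.5, -0.5]
opening: 0.0004
```

```bash
python3 - <<'E'
from h import *
st()
E
```

```text
t 40.6 uvz [ 64.831  -97.9775  58.088 ] [179.9717  -0.1137 -95.9038] F uvz [ 0.5785 -9.5211 -0.5084] M [-3.4415  0.4859 -0.0114] 0.0004364448588006556
```

jog_arm(
  targets="0.012 0 0 0 0 0 -1;0.014 0 -0.045 0 0 0 -1;0 0.01 -0.09 0 0 0 -1;-0.045 0.04 -0.107 0 0 0 -1;-0.1 0.075 -0.108 0 0 0 -1;-0.155 0.11 -0.107 0 0 0 -1;-0.205 0.13 -0.095 0 0 0 -1;-0.223 0.13 -0.07 0 0 0 -1",
)

```text
clock: 41.6
tool_pos: [0.4724, -0.0502, 0.1289]
orientation: [-179.8, 0.0, -95.7]
force: [1.1, 0.2, -0.2]
opening: 0.0002
```

```bash
python3 - <<'E'
from h import *
st(-.065,.1245,.07)
E
```

```text
t 41.6 uvz [-65.1293 127.9369 128.88  ] [-179.8291    0.0139  -95.7441] F uvz [ 1.0619  0.2975 -0.1777] M [-0.0157 -0.0468 -0.0024] 0.00015823163504654513
(array([0.0035, 0.    , 0.0589]), array([-0.17,  0.01,  0.04]))
```

Down beside the lip, then in to about v = 117.

jog_arm(
  targets="0.001 0 0.03 -0.1 0 0 -1;0.0025 0 0.055 -0.1 0 0 -1;0.0035 0 0.06 -0.1 0 0 -1;0.005 0 0.06 -0.1 0 0 -1;0.007 0 0.06 -0.1 0 0 -1;0.009 0 0.06 -0.1 0 0 -1;0.01 0 0.06 -0.1 0 0 -1;0.011 0 0.061 -0.1 0 0 -1",
)

```text
clock: 42.6
tool_pos: [0.4716, -0.0611, 0.0681]
orientation: [-179.9, 0.0, -95.7]
force: [0.2, 0.3, 0.4]
opening: 0.0002
```

```bash
python3 - <<'E'
from h import *
st()
E
```

```text
t 42.6 uvz [-64.7586 116.941   68.1201] [-179.8951    0.0276  -95.7464] F uvz [0.2029 0.3199 0.4474] M [ 0.1163  0.0062 -0.0385] 0.00018475570682980493
```

jog_arm(
  targets="0.0006 0 0.0004 0 0 0 -1;0.0012 0 0.0008 0 0 0 -1;0.0018 0 0.0012 0 0 0 -1;0.0023 0 0.0015 0 0 0 -1;0.0028 0 0.0018 0 0 0 -1;0.0032 0 0.0021 0 0 0 -1;0.0036 0 0.0024 0 0 0 -1;0.0036 0 0.0024 0 0 0 -1",
)

```text
clock: 43.6
tool_pos: [0.4713, -0.0645, 0.0655]
orientation: [-179.9, 0.1, -95.8]
force: [1.1, 5.4, -4.7]
opening: 0.0004
```

```bash
python3 - <<'E'
from h import *
st()
E
```

```text
t 43.6 uvz [-64.73   113.5935  65.5491] [-179.8907    0.0532  -95.7597] F uvz [ 0.5299  5.4585 -4.6833] M [ 1.9947 -0.0341 -0.0131] 0.0004130199365898774
```

jog_arm(
  targets="0.0006 0 0.0006 0 0 0 -1;0.0009 0 0.0012 0 0 0 -1;0.0012 0 0.0017 0 0 0 -1;0.0015 0 0.0021 0 0 0 -1;0.0018 0 0.0024 0 0 0 -1;0.0021 0 0.0027 0 0 0 -1;0.0025 0 0.0029 0 0 0 -1;0.0025 0 0.0029 0 0 0 -1",
)

```text
clock: 44.6
tool_pos: [0.4711, -0.0669, 0.0627]
orientation: [-179.9, 0.1, -95.8]
force: [-0.3, 4.0, -0.1]
opening: 0.0003
```

```bash
python3 - <<'E'
from h import *
st()
E
```

```text
t 44.6 uvz [-64.6833 111.1106  62.6709] [-179.8858    0.0541  -95.7546] F uvz [-0.6934  3.9366 -0.0982] M [ 1.3595  0.1177 -0.0103] 0.00029703029177125396
```

jog_arm(
  targets="0.001 0 0.0003 0 0 0 -1;0.0013 0 0.0006 0 0 0 -1;0.0016 0 0.0009 0 0 0 -1;0.0019 0 0.0011 0 0 0 -1;0.0022 0 0.0013 0 0 0 -1;0.0025 0 0.0015 0 0 0 -1;0.0028 0 0.0016 0 0 0 -1;0.0028 0 0.0016 0 0 0 -1",
)

```text
clock: 45.6
tool_pos: [0.471, -0.0692, 0.061]
orientation: [-179.9, 0.1, -95.8]
force: [0.6, 8.7, -1.3]
opening: 0.0007
```

```bash
python3 - <<'E'
from h import *
st()
E
```

```text
t 45.6 uvz [-64.6186 108.8348  60.9614] [-179.8735    0.0982  -95.763 ] F uvz [-0.3252  8.7499 -1.3351] M [2.7859 0.2436 0.0132] 0.0006779038482791484
```

jog_arm(
  targets="0.0012 0 0.0004 0 0 0 -1;0.0015 0 0.0007 0 0 0 -1;0.0018 0 0.0009 0 0 0 -1;0.002 0 0.0011 0 0 0 -1;0.0022 0 0.0013 0 0 0 -1;0.0025 0 0.0014 0 0 0 -1;0.0028 0 0.0015 0 0 0 -1;0.0028 0 0.0015 0 0 0 -1",
)

```text
clock: 46.6
tool_pos: [0.4706, -0.0718, 0.0592]
orientation: [-179.9, 0.1, -95.8]
force: [-0.2, 5.2, -2.2]
opening: 0.0004
```

```bash
python3 - <<'E'
from h import *
st()
E
```

```text
t 46.6 uvz [-64.6913 106.2575  59.2306] [-179.8804    0.1173  -95.7708] F uvz [-0.7085  5.1469 -2.2333] M [ 2.1197 -0.0572  0.0013] 0.0003626251657838276
```

jog_arm(
  targets="0.0007 0 0.0002 0 0 0 -1;0.001 0 0.0004 0 0 0 -1;0.0012 0 0.0005 0 0 0 -1;0.0014 0 0.0006 0 0 0 -1;0.0016 0 0.0007 0 0 0 -1;0.0018 0 0.0008 0 0 0 -1;0.002 0 0.0008 0 0 0 -1;0.002 0 0.0008 0 0 0 -1",
)

```text
clock: 47.6
tool_pos: [0.4705, -0.0737, 0.0585]
orientation: [-179.9, 0.1, -95.8]
force: [-1.0, -0.4, -0.2]
opening: 0.0002
```

```bash
python3 - <<'E'
from h import *
st()
E
```

```text
t 47.6 uvz [-64.655  104.2814  58.4552] [-179.8754    0.1197  -95.7699] F uvz [-0.9812 -0.5084 -0.1845] M [0.0409 0.0866 0.0163] 0.00020355624325158435
```

jog_arm(
  targets="0.0005 0 0.0001 0 0 0 -1;0.001 0 0.0003 0 0 0 -1;0.0014 0 0.0005 0 0 0 -1;0.0017 0 0.0006 0 0 0 -1;0.002 0 0.0008 0 0 0 -1;0.0023 0 0.0009 0 0 0 -1;0.0026 0 0.001 0 0 0 -1;0.0026 0 0.001 0 0 0 -1",
)

```text
clock: 48.6
tool_pos: [0.4704, -0.0759, 0.0576]
orientation: [-179.9, 0.2, -95.8]
force: [-1.6, 6.9, 2.9]
opening: 0.0006
```

```bash
python3 - <<'E'
from h import *
st()
E
```

```text
t 48.6 uvz [-64.5456 102.1529  57.5554] [-179.8546    0.1567  -95.7726] F uvz [-2.3242  6.7115  2.893 ] M [2.3167 0.5768 0.0094] 0.00060138377992819
```

jog_arm(
  targets="-0.01 0 0 0 0 0 -1;-0.014 0 -0.05 0 0 0 -1;-0.014 -0.01 -0.1 0 0 0 -1;-0.01 -0.025 -0.15 0 0 0 -1;0 -0.04 -0.19 0 0 0 -1;0.01 -0.055 -0.23 0 0 0 -1;0.02 -0.065 -0.25 0 0 0 -1;0.025 -0.065 -0.25 0 0 0 -1",
)

```text
clock: 49.6
tool_pos: [0.5328, -0.1082, 0.3087]
orientation: [-179.7, 0.2, -95.8]
force: [-0.2, 0.2, -0.6]
opening: 0.0004
```

```bash
python3 - <<'E'
from h import *
st()
for n in ['wrist','scene','side']:
    s=snapshot(n);np.savez(n+'z.npz',**{k:np.array(v) for k,v in s.items()});save(s,n+'z')
s=dict(np.load('wristz.npz'))
np.set_printoptions(precision=1,suppress=True)
P=cloud(s,np.ones((480,640),bool))
c,s_=np.cos(np.radians(LP[2])),np.sin(np.radians(LP[2]));D=P[:,:2]-LP[:2];u=D@[c,s_]*1000;v=D@[-s_,c]*1000;z=P[:,2]*1000
for i,(a,b) in enumerate([(65,1),(-65,1),(-65,-1),(65,-1)]):
    k=(abs(u-a)<18)&(v*b>79)&(v*b<120)&(z>55)&(z<125)
    if k.sum()>10:
        q=np.argsort(v[k]*b)[-20:];print('clip',i,k.sum(),'outermost v,z',v[k][q].mean(),z[k][q].mean())
    else: print(i,k.sum())
k=(abs(u)<100)&(abs(v)<60)&(abs(v)>20)&(z>95)&(z<125);A=np.c_[u[k],v[k],np.ones(k.sum())];print('plate plane',np.linalg.lstsq(A,z[k],rcond=None)[0]*[100,60,1])
E
```

```text
t 49.6 uvz [  0.8358  76.2379 308.7423] [-179.7302    0.1504  -95.804 ] F uvz [-0.2316  0.1849 -0.5864] M [ 0.0383  0.1315 -0.0211] 0.0004012601441397682
clip 0 159 outermost v,z 92.08831656043252 74.55733623943948
clip 1 92 outermost v,z 89.80794018587582 73.27397719958329
clip 2 295 outermost v,z -93.38708354111279 72.90932306456224
clip 3 79 outermost v,z -81.10186987647243 104.697071195071
plate plane [ -0.1   0.  108.8]
```

View pics/wristz.png

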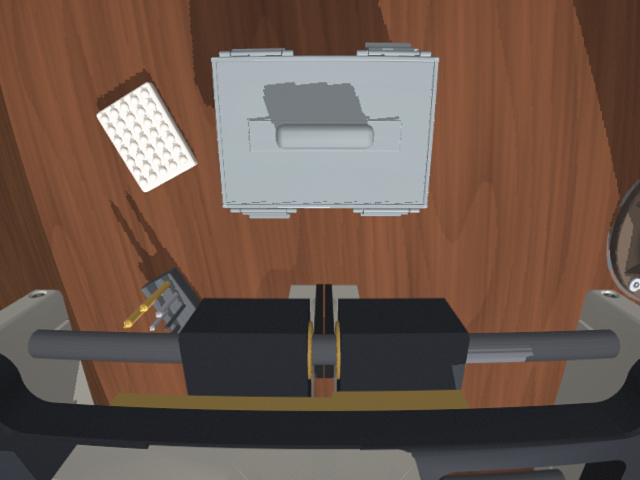

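View pics/scenez.png

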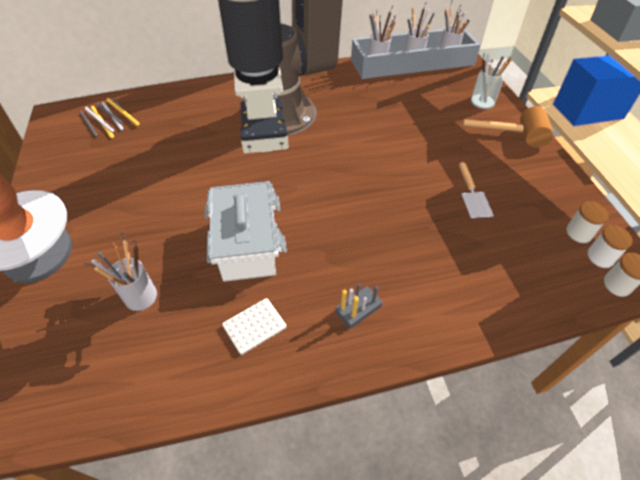

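View pics/sidez.png

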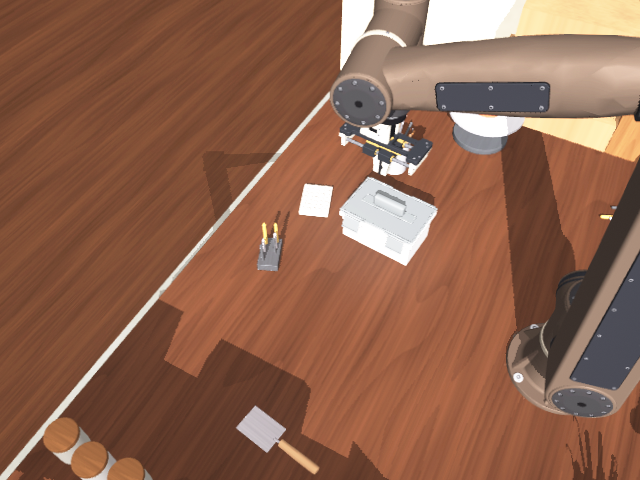

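```bash
python3 - <<'E'
from h import *
st();print(job.close_job())
E
```

```text
t 49.75 uvz [ -1.0293  76.5155 306.3814] [-179.9692    0.1478  -95.8001] F uvz [-0.1378 -0.155   0.0521] M [0.0314 0.111  0.0074] 8.579479518680788e-05
the job is handed in; nothing more can be done
None
```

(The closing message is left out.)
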